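# Put the solvent away before soldering

## Robot

A 6-joint arm with a two-finger parallel gripper is mounted at the origin on a cart in front of the work surface, level with it; the furniture and walls round the work are solid. World frame = base frame: x ahead of the robot, y to its left, z up, the work surface at z = 0. Lengths are in mm, angles in rad, forces in N, time in s.
With the tool pointing down it reaches from about 425 to 925 mm from the base axis. Payload 12.5 kg.
Tool frame: the origin (TCP) lies between the finger pads; the fingertips stand ctrl.tips_ahead ahead of it and the grasp point (between the pads) lies 5 mm behind it (ctrl.tips_ahead is the distance from the TCP to the fingertips, in mm); x points along the fingers, y is the direction in which the jaws open and shut, and the axes are right-handed (so a half turn about x gives the same grasp; the last joint's range is limited). The gripper opens to 85 mm and grips with 20 to 120 N. Pads are 22 mm wide; open, the fingers measure 114 mm over their backs; the gripper's body (76 mm by 85 mm) begins 54 mm behind the grasp point. The pads swing forward as they close: fully open they stand 13 mm farther back than shut.
Start: joints at [1.203, 0.491, 1.559, -0, 1.092, -0.106], TCP at [161.743, 603.724, 245.327] pointing down, gripper open.
Joint ranges: [-3.1, 3.1], [-0.84, 2.19], [0.05, 2.79], [-1.13, 4.28], [0.06, 2.93], [-2.69, 2.69]. Speed limits (rad/s): [2.22, 2.22, 2.79, 3.14, 3.14, 3.14].

## Interface

Orientations are given as a unit quaternion [x, y, z, w].
In Python, from rig import ctrl gives the robot as it stands.
- The arm moves only by the shell command python3 -m pendant 'ROWS' [OPENING] [FORCE]. ROWS is a JSON object of lists of equal length, an entry for each row: "slide": the shift along the world's x, y, z in m, a list of three; "roll": the turn about the world's z in degrees. In form: {"slide": [[tx, ty, tz], ...], "roll": [roll, ...]}. A call has 1 to 8 rows; each row shifts and turns the commanded pose from where the row before left it; what a row does not reach is not made up. A row lasts 1/8 s, in which the tool goes at most 62.5 mm and 10.7 degrees, less where a joint would pass 70% of its speed; a pose out of reach is approached as far as the arm can. A call is refused whole if a number of a shift passes 0.0625 or a number of a turn 10.7, either way. A call with a gripper value outside its range is refused whole. OPENING is the opening, from 0 (shut) to 1 (fully open), set as the call begins (- or left out, the last holds). The fingers move at their own pace and stop on an object; FORCE is the grip in N (left out, the last holds). Time passes only in rows, so rows that do not move let the fingers close. It gives the time, the measured TCP pose, the force and the opening at its end, in the units of the state.
- ctrl.get_state(): the state, without advancing time (a new reading comes with each control period).
- ctrl.camera(name): name is "scene" or "top"; returns a dict with "img" (400x640x3 uint8, blue, green, red), "fx", "fy", "cx", "cy" (pixels), "k1" (the pictures are not rectified: a ray, as slopes to the right and down, at radius r is drawn at 1 + k1 r^2 times it, then the intrinsics apply), "position" and "rotation" of the camera in the world. Camera axes: x right, y down, z forward; pixel columns grow to the right and rows downward; lengths in mm; the calibration is good to about 2 mm. A picture is of the moment at which its call begins. There is no depth.
- ctrl.hand_in(): hands the job in, once; it reports no verdict.
The state is a dict: "clock": time; "joints": joint angles; "joint_velocities": joint speeds; "tau": joint torques, N m; "tcp_pos": TCP position; "orientation": TCP orientation; "wrist_force": force on the tool from outside, world axes, zero at the start; "ft_torque": the same for the moment, N m; "opening": finger opening in mm.
Only numpy, scipy, OpenCV 4.12 (cv2) and the standard library are available. Lean on these libraries where they do the work, as an engineer would, in place of code of your own. Each camera call takes 0.05 s, during which the arm holds its last target.

## Task

Before the torch is lit, put the solvent bottle that is lying on the bench away in the steel chest: set it down gently (not dropped), upright with its cap up, in the empty bay beside the jar. Then shut the lid and, holding the lid pressed down on its springy rubber seal, push the sliding bolt across until it is fully home through its keeper, so that the lid stays down when you let go. Leave the other things on the bench and in the chest where they are.

Things in the scene. Friction and masses are not known exactly. Their poses are not given: they have to be found in the camera images.
- bottle_mid (a point): White plastic solvent bottle with screw cap, lying on its side at the start. Round: body diameter 41 mm, 79 mm long, then a cap of diameter 24 mm, 18 mm long; 98 mm overall, 0.13 to 0.27 kg. This point lies on its axis, 49 mm from its base; its z axis runs towards the cap (at the start level, pointing roughly to the robot's right).
- chest: Grey steel chest fixed to the bench, 92 mm deep (x) by 176 mm wide (y), rim 130 mm above the bench, walls 4 mm. Origin: centre of its underside. Its front (-x) faces the robot, +y is its left. A divider (y = -24 mm, top 82 mm above the bench) parts it in two bays with the floor 12 mm above the bench: the left one empty, 84 mm (x) by 106 mm (y), the right one holding a jar.
- bay_floor (a point): Centre of the floor of the empty left-hand bay, 12 mm above the bench, at x = 0, y = +31 mm of the chest; axes as the chest's.
- chest_lid (a joint): Lid angle (rad): 0 closed flat on the rim, about 1.65 standing open, leaning just away from the robot. Hinge axis along the chest's y at x = +50 mm, 130 mm above the bench. Lid: 100 mm from hinge to free edge, 182 mm wide, 10 mm thick, 0.3 kg. Stiff near upright; pushed towards the robot below about 0.8 rad it falls shut slowly, and its seal stops it at about 0.05 rad.
- seal_top (a point): Middle of the black rubber seal strip on the chest's front rim. It stands 7 mm proud and is sprung; 12 to 15 N pressed down at the lid's front, by the bolt, brings the lid fully down. With the lid merely resting on the seal the bolt is some 4 mm too high: it meets the keeper above the window and cannot enter.
- lid_edge (a point): A point in the middle of the thickness of the lid's free edge (the front edge when closed, the top edge when open), 30 mm to the left of the lid's middle. Axes as the chest's when closed; they turn with the lid.
- bolt (a joint): Travel of the barrel bolt on top of the lid (m): about 0 = drawn back, 0.030 = against its end stop, fully home. It slides along the lid to the chest's right (-y of the chest). It takes 1 to 3 N to slide and stays where it is left.
- bolt_knob (a point): Grip point on the bolt's upright knob: smooth steel post of 12 mm diameter, its rounded top 15 mm above this point; 22 mm above the bolt's axis, 32 mm above the lid's top face, 20 mm behind the lid's front edge (lid closed). Travels with the bolt. Guide staples 12 mm wide, 17 mm high over the lid, stand 60 mm right and 26 mm left of the drawn-back knob.
- bolt_tip (a point): Middle of the bolt's square-ended tip (rod 9 mm thick), at the chest's right end of the bolt.
- keeper_hole (a point): Centre of the keeper's window, 14 mm wide and 12 mm high in a steel bracket 8 mm thick that stands up beside the chest's right-hand wall; 150 mm above the bench. The bolt's axis is at this height when the lid is pressed fully down.
- jar: Clear glass jar with white lid, diameter 52 mm, 52 mm high, standing in the right-hand bay; origin at the centre of its underside. To be left alone.
- sharpening_bar: Whitish dressing stone, 26 x 102 x 21 mm, lying on the bench to the left of the chest; origin at the centre of its underside. To be left alone.
- ring_mandrel: Tapered grey steel mandrel, 213 mm long, 22 mm thick, lying along the left edge of the bench; origin at the centre of its underside. To be left alone.
- tin_box: Small dark box, 40 x 54 x 24 mm, near the left front corner of the bench; origin at the centre of its underside. To be left alone.
- pliers: Pliers lying flat, 113 mm long, 50 mm wide, 11 mm high, in front of the chest, near the bench's round cut-out; origin at the centre of the underside. To be left alone.
- burnisher: Burnisher with a wooden handle, 123 mm long, 29 mm thick, lying on the bench to the right of the chest; origin at the centre of its underside. To be left alone.
- bottle: The same bottle; origin at the centre of its base, z axis towards the cap.

How it is judged:
By the outcome, as a careful person would: the job done as asked, in the order asked, and still so for the second after the job is handed in, with the robot touching nothing.
It also fails if it takes over 70 s, if anything falls off the work surface, if the arm or the gripper's body presses on something with over 40 N, if the wrist force passes 120 N, or if a joint passes its speed limit or range.

## Working session

There is one attempt and no reset: what is moved stays moved. The work goes in short steps, Python scripts to look and compute and a shell command to move; the robot and the scene stay as the last step left them, time stands still between calls to the robot, and variables do not carry over. Pictures are saved under pics/ and viewed, and the job is handed in when it is done.

```bash
ls; mkdir -p pics; python3 - <<'E'
from rig import ctrl
import cv2
print(ctrl.get_state(), ctrl.tips_ahead)
for n in("scene","top"):
    c=ctrl.camera(n); cv2.imwrite(f"pics/{n}0.png",c["img"]); print({k:v for k,v in c.items() if k!="img"})
E
```

```text
pics
{'clock': 0.0, 'joints': array([ 1.20340951e+00,  4.91542351e-01,  1.55947915e+00,  2.97327156e-06,
        1.09172267e+00, -1.05581683e-01]), 'joint_velocities': array([0.00074586, 0.0015003 , 0.00068038, 0.00110805, 0.00046997,
       0.00056764]), 'tau': array([-3.18867504e-03, -6.18461537e+01, -2.61576319e+01, -1.92901043e-04,
        4.22949262e-03,  2.01917305e-05]), 'tcp_pos': array([161.64865159, 603.49581876, 244.72820305]), 'orientation': array([ 0.09190286,  0.70115323, -0.092694  ,  0.70096065]), 'wrist_force': array([ 0.5886041 , -0.53996681, -0.74176882]), 'ft_torque': array([ 0.04697313,  0.01284096, -0.00516539]), 'opening': 85.14538219875729} 14.0
{'fx': 513.6273534373768, 'fy': 513.6273534373768, 'cx': 317.22300096663975, 'cy': 190.6964358204089, 'k1': 0.029666432590736386, 'position': array([-160.01197905, -785.96587932, 1099.40709559]), 'rotation': array([ 0.86079999, -0.3188518 ,  0.13618836, -0.37257165])}
{'fx': 520.056442995539, 'fy': 520.056442995539, 'cx': 321.37674699503737, 'cy': 195.8194024444877, 'k1': -0.12048746802056469, 'position': array([ 424.78975697,    3.34632823, 1282.96524835]), 'rotation': array([ 0.7113588 , -0.70171075,  0.02236312, -0.03271963])}
```

View pics/scene0.png

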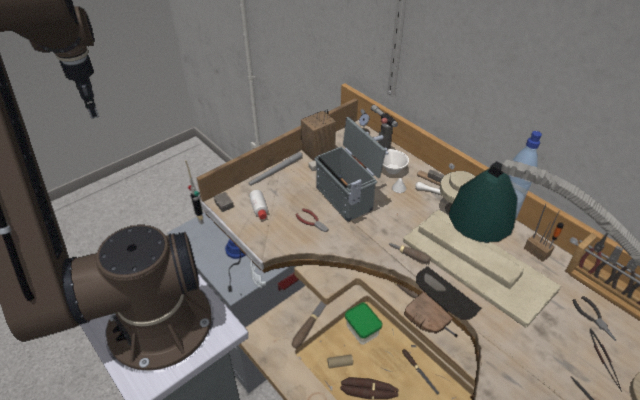

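View pics/top0.png

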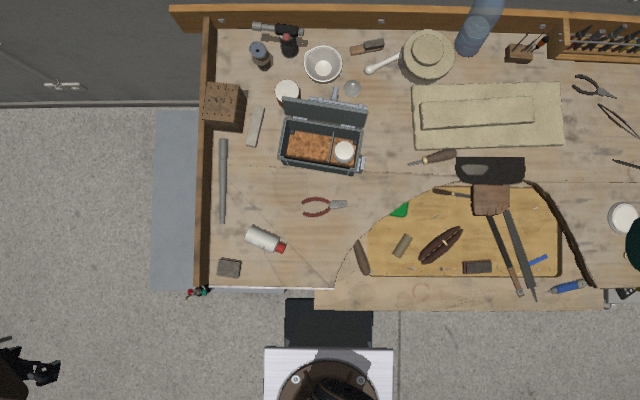

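The scene view shows the bottle at about (259,205) and the open chest at about (345,185). In the top view the bottle is at about (265,239) with its red cap at the right, and the chest is at about (320,145). I'll enlarge both.

```bash
cat > h.py <<'E'
import numpy as np, cv2
from scipy.spatial.transform import Rotation as R
from scipy.optimize import brentq
def ray(c,u,v):
    x=(u-c["cx"])/c["fx"]; y=(v-c["cy"])/c["fy"]; rd=np.hypot(x,y)
    r=rd
    for _ in range(30): r=rd/(1+c["k1"]*r*r)
    s=r/rd if rd>0 else 1
    d=R.from_quat(c["rotation"]).apply([x*s,y*s,1.0]); return np.array(c["position"]),d
def onz(c,u,v,z):
    p,d=ray(c,u,v); return p+d*(z-p[2])/d[2]
def proj(c,P):
    q=R.from_quat(c["rotation"]).inv().apply(np.array(P,float)-c["position"])
    x,y=q[...,0]/q[...,2],q[...,1]/q[...,2]; k=1+c["k1"]*(x*x+y*y)
    return np.stack([c["fx"]*x*k+c["cx"],c["fy"]*y*k+c["cy"]],-1)
def tri(c1,p1,c2,p2):
    a,d=ray(c1,*p1);b,e=ray(c2,*p2);d/=np.linalg.norm(d);e/=np.linalg.norm(e)
    A=np.stack([d,-e],1);t=np.linalg.lstsq(A,b-a,rcond=None)[0]
    P,Q=a+t[0]*d,b+t[1]*e;return (P+Q)/2,np.linalg.norm(P-Q)
def crop(c,x0,y0,w,h,f,name):
    im=cv2.resize(c["img"][y0:y0+h,x0:x0+w],None,fx=f,fy=f,interpolation=cv2.INTER_CUBIC)
    for i in range(0,w,10):
        cv2.putText(im,str(x0+i),(i*f,8),0,.3,(0,255,255),1) if i%20==0 else 0; cv2.line(im,(i*f,10),(i*f,14),(0,255,255),1)
    for j in range(0,h,10):
        cv2.putText(im,str(y0+j),(0,j*f+4),0,.3,(0,255,255),1) if j%20==0 else 0; cv2.line(im,(20,j*f),(24,j*f),(0,255,255),1)
    cv2.imwrite("pics/"+name,im)
def load(n):
    import pickle;return pickle.load(open(n+".pkl","rb"))
E
python3 - <<'E'
from rig import ctrl
from h import *
import pickle
t=ctrl.camera("top");s=ctrl.camera("scene")
pickle.dump(dict(t),open("top.pkl","wb"));pickle.dump(dict(s),open("scene.pkl","wb"))
crop(t,210,75,180,130,4,"a1.png");crop(t,205,205,130,80,6,"a2.png");crop(s,300,105,110,125,5,"a3.png");crop(s,205,170,120,70,6,"a4.png")
E
```

```text
(no output)
```

View pics/a1.png

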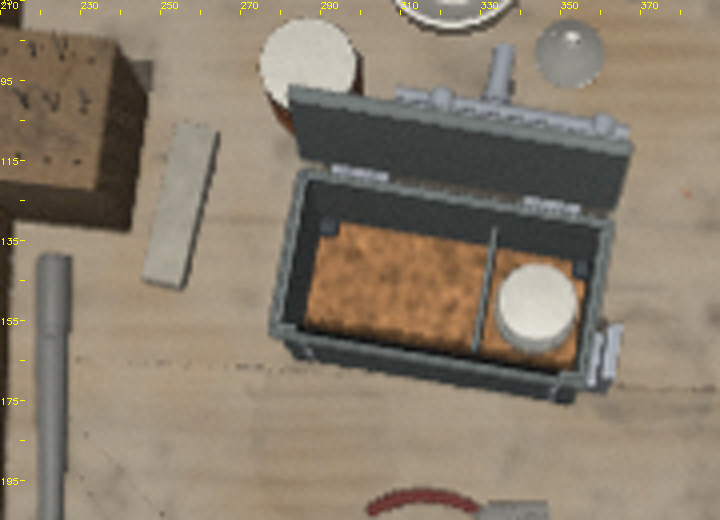

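View pics/a2.png

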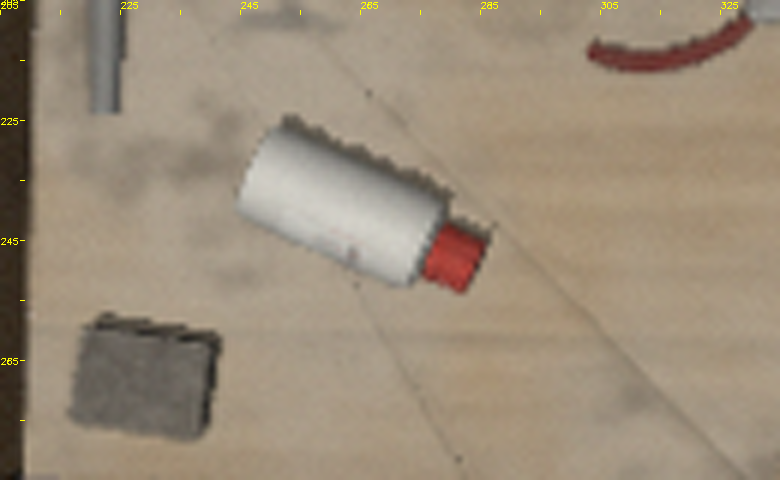

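View pics/a3.png

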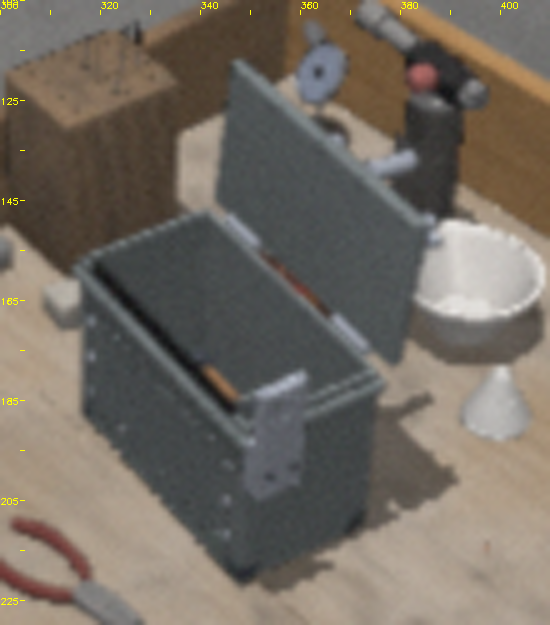

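View pics/a4.png

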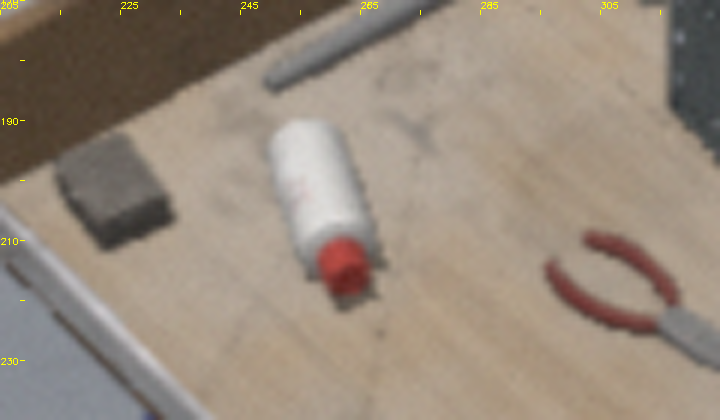

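```bash
cat > fit.py <<'E'
from h import *
from scipy.optimize import least_squares
t=load("top");s=load("scene")
# chest rim corners: RL FL FR RR in top
px=np.array([[286.2,117.5],[277.7,159.2],[355.5,170.0],[363.7,129.5]])
for p in px: print(onz(t,*p,130).round(1))
L=np.array([[46,88],[-46,88],[-46,-88],[46,-88]])
def pts(q,P):
    c,s_=np.cos(q[2]),np.sin(q[2]);P=np.array(P,float)
    return np.stack([q[0]+c*P[:,0]-s_*P[:,1],q[1]+s_*P[:,0]+c*P[:,1],P[:,2]],1)
f=lambda q:(proj(t,pts(q,np.c_[L,np.full(4,130)]))-px).ravel()
r=least_squares(f,[700,50,0]);print("chest",r.x,f(r.x).round(1))
C=r.x
ps=proj(s,pts(C,np.c_[L,np.full(4,130)]));print("pred scene rim",ps.round(1))
print("bottle")
b={k:onz(t,*p,20.5) for k,p in dict(b1=(251.7,226.3),b2=(244.5,239.7),s1=(279.5,239.7),s2=(272.5,252.5),c1=(286.7,244.2),c2=(282.2,253.7)).items()}
for k in b: print(k,b[k].round(1))
B=(b['b1']+b['b2'])/2;S=(b['s1']+b['s2'])/2;K=(b['c1']+b['c2'])/2
print(B,S,K,np.linalg.norm(S-B),np.linalg.norm(K-B),np.linalg.norm(b['b1']-b['b2']))
a=(K-B);a/=np.linalg.norm(a);print("axis",a,np.degrees(np.arctan2(a[1],a[0])))
print("scene check base,shoulder,cap",proj(s,np.array([B,S,K])).round(1))
from rig import ctrl
st=ctrl.get_state();print(R.from_quat(st['orientation']).as_matrix().round(3))
E
python3 fit.py
```

```text
[691.2 102.9 130. ]
[595.8 120.  130. ]
[573.5 -54.5 130. ]
[665.6 -72.2 130. ]
chest [ 6.31499029e+02  2.40762788e+01 -1.46655372e-01] [-0.7  0.6  1.  -1.4  0.8  0.2 -1.1  0.6]
pred scene rim [[340.1 145.7]
 [314.4 156.1]
 [348.2 190.4]
 [375.  178.5]]
bottle
b1 [446.6 191.2  20.5]
b2 [413.7 208.1  20.5]
s1 [415.1 122.6  20.5]
s2 [383.9 139.1  20.5]
c1 [404.5 104.9  20.5]
c2 [381.4 115.4  20.5]
[430.14791565 199.60939606  20.5       ] [399.51740495 130.84803307  20.5       ] [392.96209263 110.18639216  20.5       ] 75.2751833341883 96.84657484900775 36.94893979556023
axis [-0.38396632 -0.9233471   0.        ] -112.57958317204148
scene check base,shoulder,cap [[255.  194. ]
 [260.2 210.9]
 [262.5 215.8]]
[[-0.     0.259  0.966]
 [-0.001  0.966 -0.259]
 [-1.    -0.001 -0.   ]]
```

```bash
cat > fit2.py <<'E'
from fit import *
px2=px-0.4
pt=np.array([[341,147.4],[316,158],[349.6,193],[376.6,181.4],[348.6,221]])-0.4
P1=np.c_[L,np.full(4,130)];P2=np.vstack([P1,[-46,-88,0]])
f=lambda q:np.r_[(proj(t,pts(q,P1))-px2).ravel(),(proj(s,pts(q,P2))-pt).ravel()]
r=least_squares(f,C);print("joint",r.x,np.degrees(r.x[2]),f(r.x).round(1))
f=lambda q:np.r_[(proj(s,pts(q,P2))-pt).ravel()]
r2=least_squares(f,C);print("scene only",r2.x,f(r2.x).round(1))
C=r.x
for n,p in dict(bay=[0,31,12],jar=[0,-55,64],hinge=[50,0,130],knobclosed=[-30,0,172],keeper=[-30,-95,150]).items():
    w=pts(C,[p]);print(n,w.round(1),proj(t,w).round(1),proj(s,w).round(1))
E
python3 fit2.py | tail -9
```

```text
[-1.    -0.001 -0.   ]]
joint [ 6.32425669e+02  2.29871768e+01 -1.43838338e-01] -8.241329692335226 [ 0.1  0.7  1.9 -1.2  1.8  0.1 -0.3  0.5 -0.1 -1.2 -0.8 -1.4 -0.4 -2.2
 -0.6 -2.6 -1.1  2.2]
scene only [ 6.30863999e+02  1.87350084e+01 -1.43529888e-01] [ 0.4 -0.3 -0.3 -0.5  0.3 -1.1  0.1 -1.6 -0.5  3.3]
bay [[636.9  53.7  12. ]] [[309.5 150.1]] [[337.5 190.5]]
jar [[624.5 -31.4  64. ]] [[344.5 152. ]] [[354.4 194.6]]
hinge [[681.9  15.8 130. ]] [[324.7 121.9]] [[358.5 161.1]]
knobclosed [[602.7  27.3 172. ]] [[318.7 153.6]] [[336.2 159.4]]
keeper [[589.1 -66.7 150. ]] [[361.6 161.9]] [[355.4 184.4]]
```

The two views agree to within a few mm. The chest is at about (632, 23) with yaw about -8°. The bottle axis points at about -113.7° and its middle is at about (412, 156). The cap is too close to the base to reach, so I'll grip mid-body first, set the bottle down farther out, and then re-grip it.

```bash
python3 -m pendant '{"slide":[[0.025,-0.045,0],[0.025,-0.045,0],[0.025,-0.045,0],[0.025,-0.045,0],[0.025,-0.045,0],[0.025,-0.045,0],[0.025,-0.045,0],[0.025,-0.045,0]],"roll":[-9.9,-9.9,-9.9,-9.9,-9.9,-9.9,-9.9,-9.9]}' 1 40
python3 -m pendant '{"slide":[[0.025,-0.045,-0.03],[0.025,-0.045,-0.03],[0,0,-0.03]],"roll":[-9.9,-9.9,0]}'
```

```text
clock: 1.2
tcp_pos: [362.3, 242.2, 245.4]
orientation: [0.519, 0.48, -0.519, 0.48]
wrist_force: [1.0, -0.1, 0.4]
opening: 85.4
clock: 1.58
tcp_pos: [413.2, 151.2, 154.5]
orientation: [0.595, 0.383, -0.594, 0.383]
wrist_force: [-0.1, 0.4, -0.0]
opening: 85.3
```

```bash
cat > st.py <<'E'
from h import *
from rig import ctrl
import sys
st=ctrl.get_state();M=R.from_quat(st['orientation']).as_matrix()
print(round(st['clock'],2),st['tcp_pos'].round(1),"jaw yaw",np.degrees(np.arctan2(M[1,1],M[0,1])).round(2),"F",st['wrist_force'].round(1),"open",round(st['opening'],1),"j",st['joints'].round(2))
for a in sys.argv[1:]:
    n,x0,y0,w,hh,f,name=a.split(',')
    crop(ctrl.camera(n),int(x0),int(y0),int(w),int(hh),int(f),name)
E
python3 st.py top,205,175,130,110,6,b1.png
```

```text
1.57 [413.2 151.2 154.5] jaw yaw -24.39 F [-0.1  0.4 -0. ] open 85.3 j [ 0.2   0.37  2.1  -0.    0.67  0.63]
```

View pics/b1.png

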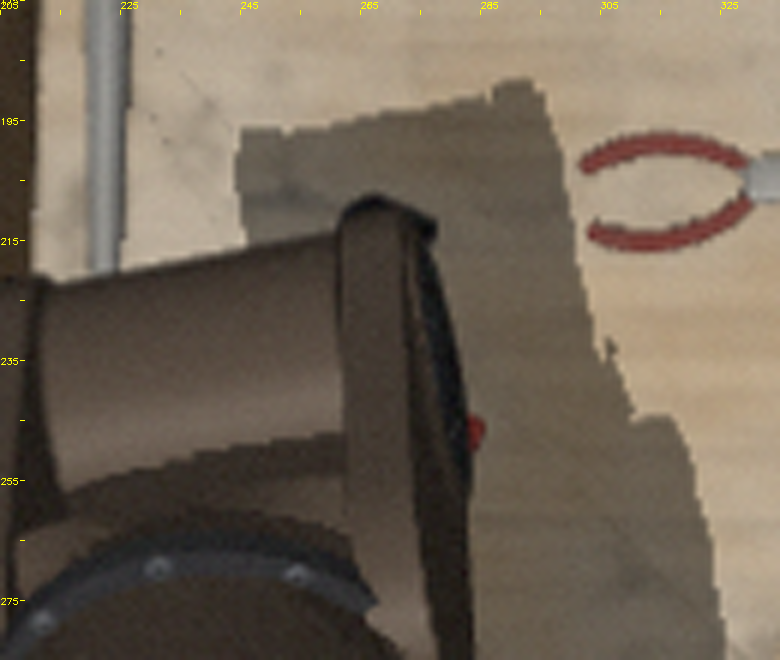

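The arm hides the bottle from the top view, with only the cap showing at (284,247). I'll descend using the measured position.

```bash
python3 -m pendant '{"slide":[[-0.001,0.002,-0.045],[0,0,-0.045],[0,0,-0.03],[0,0,-0.0155],[0,0,0]],"roll":[0.7,0,0,0,0]}'; python3 st.py scene,205,150,120,90,6,b2.png
```

```text
clock: 2.25
tcp_pos: [410.4, 156.0, 19.4]
orientation: [-0.59, -0.389, 0.591, -0.389]
wrist_force: [-0.8, 0.7, 0.3]
opening: 85.6
2.25 [410.4 156.   19.4] jaw yaw -23.25 F [-0.8  0.7  0.3] open 85.6 j [ 0.21  0.64  2.19 -0.    0.31  0.62]
```

View pics/b2.png

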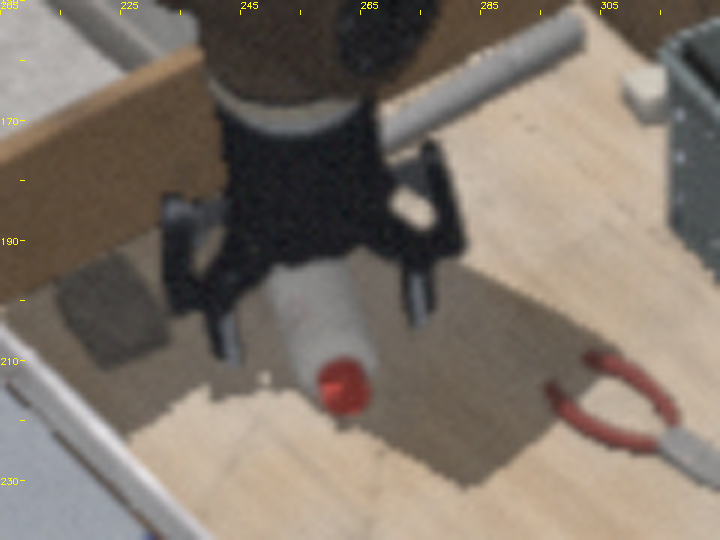

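The fingers straddle the bottle, at about (228,205) and (273,200). Closing.

```bash
python3 -m pendant '{"slide":[[0,0,0],[0,0,0],[0,0,0],[0,0,0],[0,0,0],[0,0,0]],"roll":[0,0,0,0,0,0]}' 0.3 25; python3 -m pendant '{"slide":[[0,0,0.02],[0,0,0.02],[0,0,0.01],[0,0,0]],"roll":[0,0,0,0]}';python3 st.py scene,205,130,120,110,6,b3.png
```

```text
clock: 3.05
tcp_pos: [411.0, 155.8, 20.5]
orientation: [0.591, 0.389, -0.59, 0.389]
wrist_force: [-1.1, 0.7, 7.9]
opening: 40.3
clock: 3.55
tcp_pos: [410.9, 155.8, 70.3]
orientation: [0.591, 0.389, -0.59, 0.389]
wrist_force: [0.2, 0.1, -1.9]
opening: 40.0
3.55 [410.9 155.8  70.3] jaw yaw -23.3 F [ 0.2  0.1 -1.9] open 40.0 j [ 0.21  0.53  2.17 -0.    0.44  0.62]
```

View pics/b3.png

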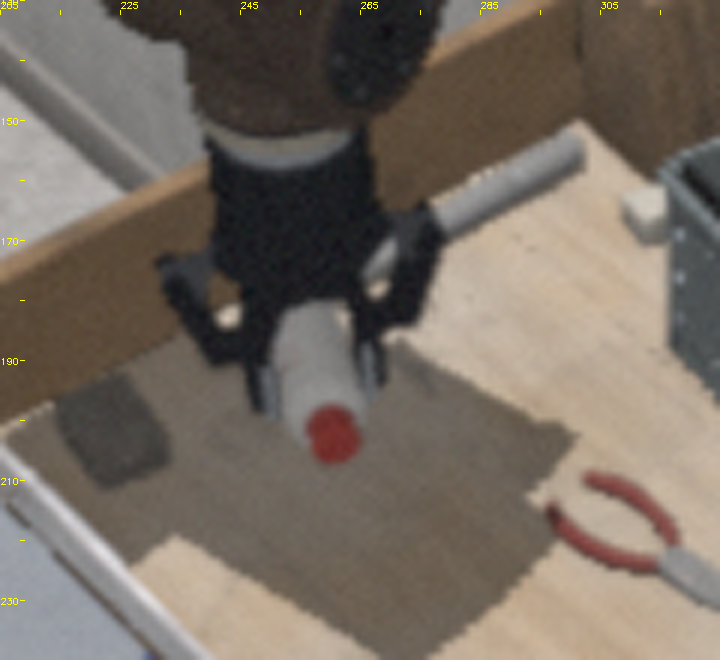

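The bottle is held level with its cap at (260,203), and the load is about 1.9 N. I'll carry it to about x=510 and set it down.

```bash
python3 -m pendant '{"slide":[[0.033,0.005,0],[0.034,0.005,0],[0.033,0,0],[0,0,-0.02],[0,0,-0.015],[0,0,-0.008],[0,0,-0.005],[0,0,0]],"roll":[0,0,0,0,0,0,0,0]}';python3 st.py
```

```text
clock: 4.6
tcp_pos: [510.6, 165.8, 21.7]
orientation: [-0.591, -0.389, 0.591, -0.389]
wrist_force: [-0.4, 0.5, -0.6]
opening: 40.2
4.6 [510.6 165.8  21.7] jaw yaw -23.29 F [-0.4  0.5 -0.6] open 40.2 j [ 0.19  0.7   1.95 -0.    0.49  0.6 ]
```

```bash
python3 -m pendant '{"slide":[[0,0,-0.0005],[0,0,0],[0,0,0],[0,0,0.04],[0,0,0.04],[-0.010,-0.023,0.02],[-0.010,-0.023,0],[0,0,0]],"roll":[0,0,0,0,0,0,0,0]}' 0.8;python3 st.py scene,215,125,120,110,6,b4.png
```

```text
clock: 5.6
tcp_pos: [490.4, 118.9, 121.8]
orientation: [0.591, 0.388, -0.591, 0.388]
wrist_force: [-0.0, -0.0, -0.2]
opening: 68.6
5.6 [490.4 118.9 121.8] jaw yaw -23.39 F [-0.  -0.  -0.2] open 68.6 j [ 0.11  0.5   1.98 -0.    0.67  0.52]
```

View pics/b4.png

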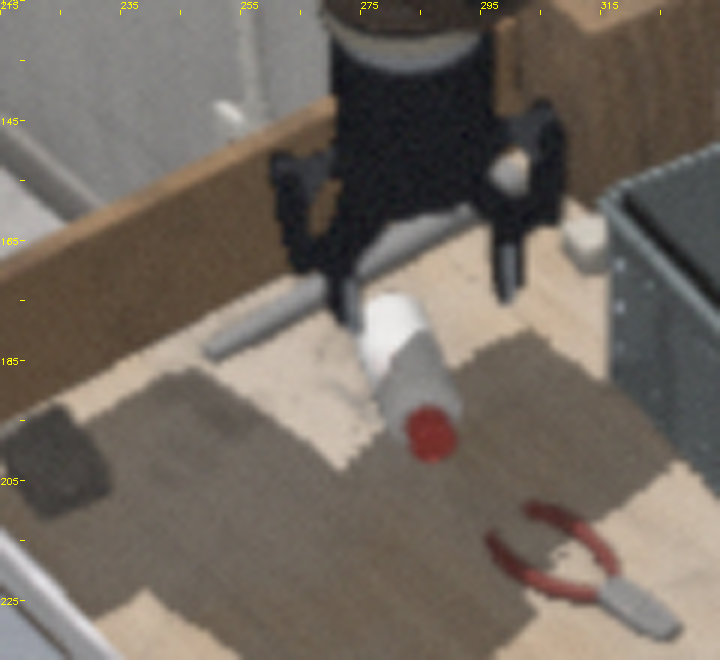

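```bash
python3 - <<'E'
from h import *
s=load("scene");print(onz(s,286.6,196.9,20.5), proj(s,[491.1,121.5,20.5]))
E
```

```text
[495.15327873 126.85554325  20.5       ] [286.63753163 198.44189583]
```

```bash
python3 -m pendant '{"slide":[[0.001,0.003,-0.03],[0,0,-0.03],[0,0,-0.025],[0,0,-0.01],[0,0,0]],"roll":[0,0,0,0,0]}' 0.6 20;python3 st.py scene,215,125,120,110,6,b5.png
```

```text
clock: 6.28
tcp_pos: [491.8, 123.1, 26.0]
orientation: [-0.59, -0.389, 0.591, -0.389]
wrist_force: [0.1, -0.0, -0.2]
opening: 51.2
6.28 [491.8 123.1  26. ] jaw yaw -23.28 F [ 0.1 -0.  -0.2] open 51.2 j [ 0.11  0.67  2.03 -0.    0.45  0.52]
```

View pics/b5.png

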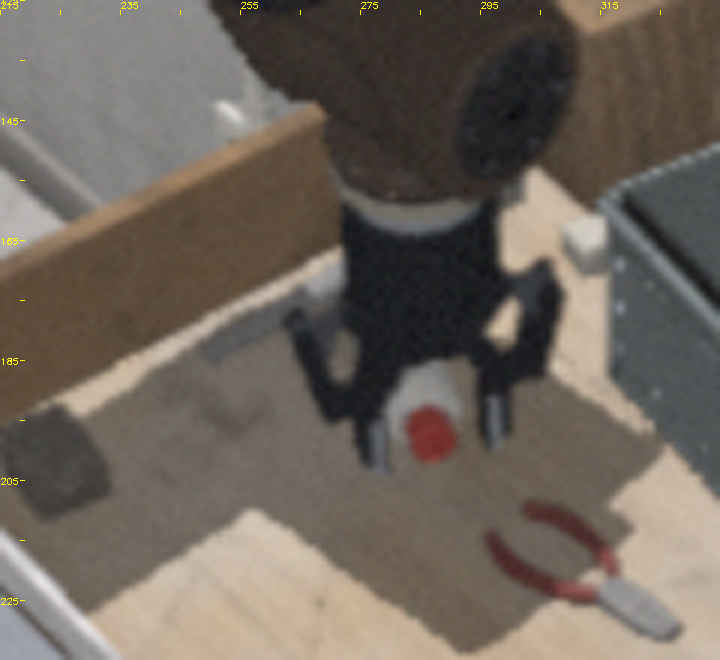

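The fingers straddle the cap at (287,197). Closing gently with 20 N and lifting slightly.

```bash
python3 -m pendant '{"slide":[[0,0,0],[0,0,0],[0,0,0],[0,0,0],[0,0,0]],"roll":[0,0,0,0,0]}' 0.15 20;python3 -m pendant '{"slide":[[0,0,0.015],[0,0,0.02],[0,0,0.02],[0,0,0.02],[0,0,0]],"roll":[0,0,0,0,0]}'; python3 st.py scene,215,95,120,130,6,b6.png
```

```text
clock: 6.95
tcp_pos: [492.0, 122.6, 26.8]
orientation: [0.591, 0.389, -0.59, 0.389]
wrist_force: [-0.4, -1.8, 6.2]
opening: 23.2
clock: 7.58
tcp_pos: [492.2, 122.8, 102.9]
orientation: [0.592, 0.388, -0.59, 0.389]
wrist_force: [0.3, 0.3, -2.9]
opening: 23.4
7.58 [492.2 122.8 102.9] jaw yaw -23.3 F [ 0.3  0.3 -2.9] open 23.4 j [ 0.11  0.53  1.99 -0.    0.62  0.52]
```

View pics/b6.png

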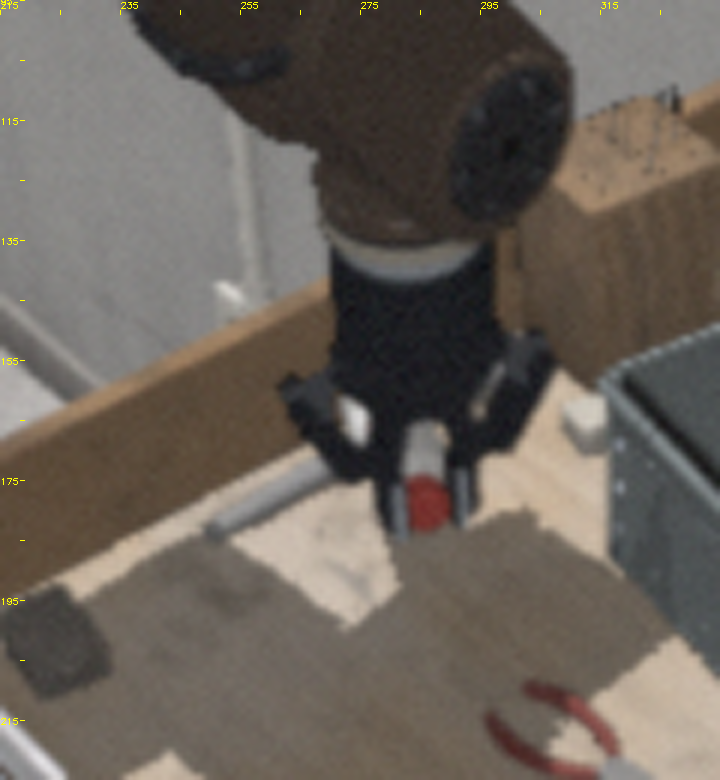

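The cap is held at (285,179), but the bottle still hangs level because pad friction holds it. I'll go back down to the bench and relax the grip so it can pivot as I raise the cap.

```bash
python3 -m pendant '{"slide":[[0,0,-0.03],[0,0,-0.03],[0,0,-0.01],[0,0,-0.003],[0,0,0]],"roll":[0,0,0,0,0]}'; python3 -m pendant '{"slide":[[0,0,0],[0,0,0],[0,0,0],[0,0,0.01],[0,0,0.01],[0,0,0.01],[0,0,0]],"roll":[0,0,0,0,0,0,0]}' 0.274 20; python3 st.py scene,215,95,120,130,6,b7.png
```

```text
clock: 8.25
tcp_pos: [491.9, 122.8, 28.8]
orientation: [0.591, 0.389, -0.59, 0.389]
wrist_force: [-1.2, -0.2, 0.3]
opening: 22.8
clock: 9.12
tcp_pos: [492.1, 122.8, 59.3]
orientation: [0.591, 0.388, -0.59, 0.389]
wrist_force: [-0.2, -1.0, -1.3]
opening: 23.4
9.12 [492.1 122.8  59.3] jaw yaw -23.3 F [-0.2 -1.  -1.3] open 23.4 j [ 0.11  0.61  2.01 -0.    0.52  0.52]
```

View pics/b7.png

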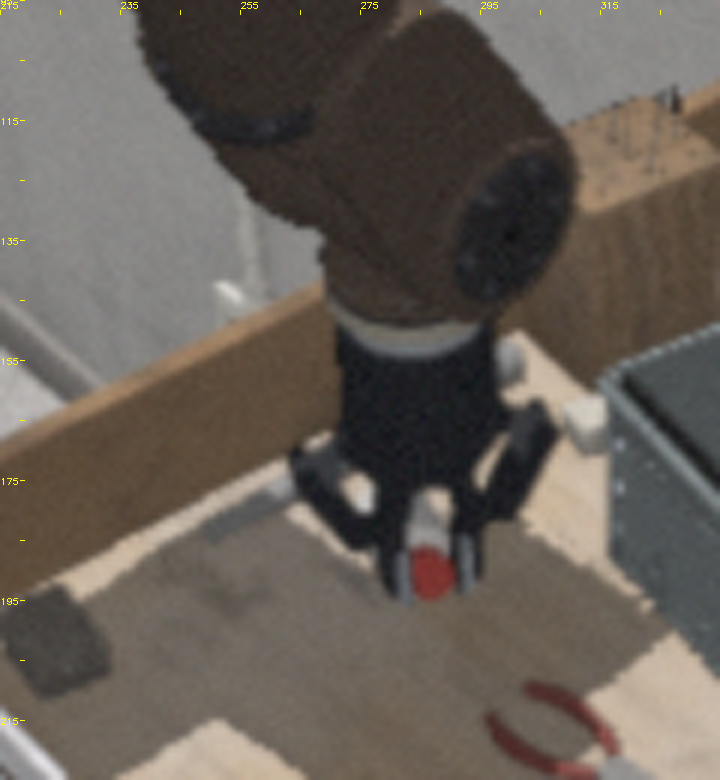

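```bash
python3 -m pendant '{"slide":[[0,0,0],[0,0,0],[0,0,0.01],[0,0,0.01],[0,0,0.01],[0,0,0]],"roll":[0,0,0,0,0,0]}' 0.278 20; python3 st.py scene,215,95,120,130,6,b8.png
```

```text
clock: 9.93
tcp_pos: [492.1, 122.6, 89.5]
orientation: [0.591, 0.388, -0.59, 0.389]
wrist_force: [-2.3, -3.6, 7.5]
opening: 23.7
9.93 [492.1 122.6  89.5] jaw yaw -23.29 F [-2.3 -3.6  7.5] open 23.7 j [ 0.11  0.55  2.   -0.    0.59  0.52]
```

View pics/b8.png

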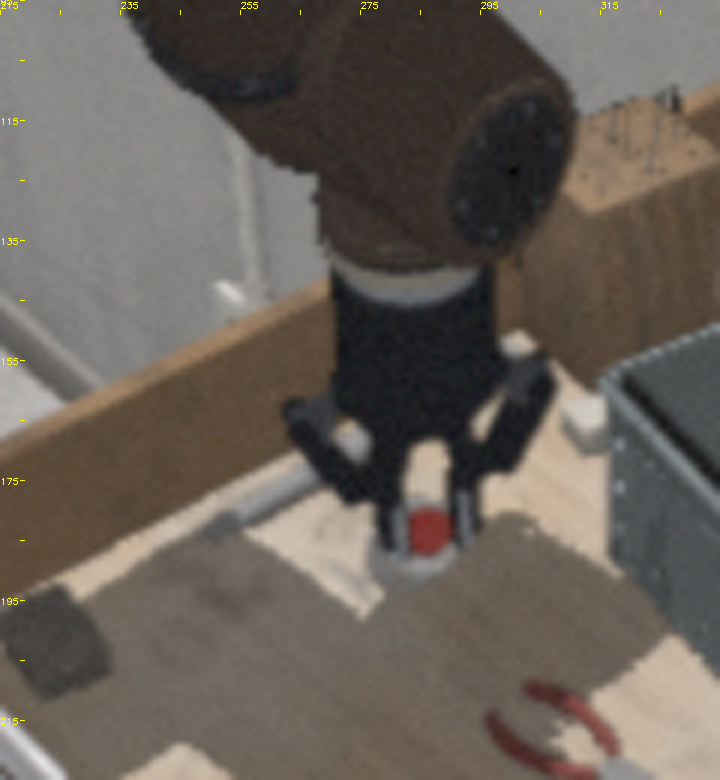

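The bottle has pivoted: its body now hangs below the cap at about (283,190), with the base touching the bench. I'll lift a little more so it hangs free.

```bash
python3 -m pendant '{"slide":[[0,0,0.008],[0,0,0.008],[0,0,0.008],[0,0,0],[0,0,0]],"roll":[0,0,0,0,0]}'; python3 st.py scene,215,95,120,130,6,b9.png top,230,120,110,110,6,b9t.png
```

```text
clock: 10.6
tcp_pos: [491.7, 122.7, 112.3]
orientation: [0.591, 0.389, -0.591, 0.389]
wrist_force: [-0.5, -0.5, -2.1]
opening: 23.9
10.6 [491.7 122.7 112.3] jaw yaw -23.3 F [-0.5 -0.5 -2.1] open 23.9 j [ 0.11  0.52  1.98 -0.    0.65  0.52]
```

View pics/b9.png

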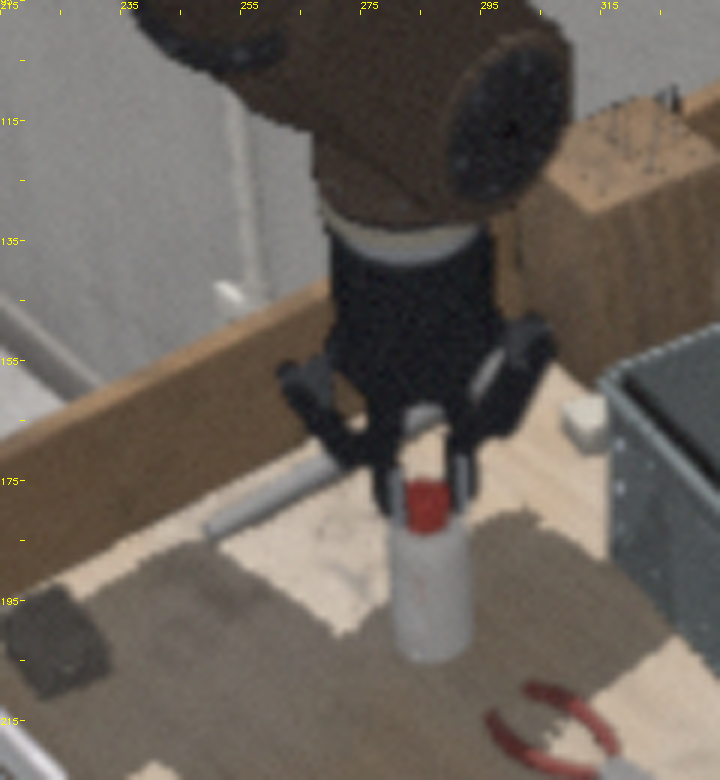

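View pics/b9t.png

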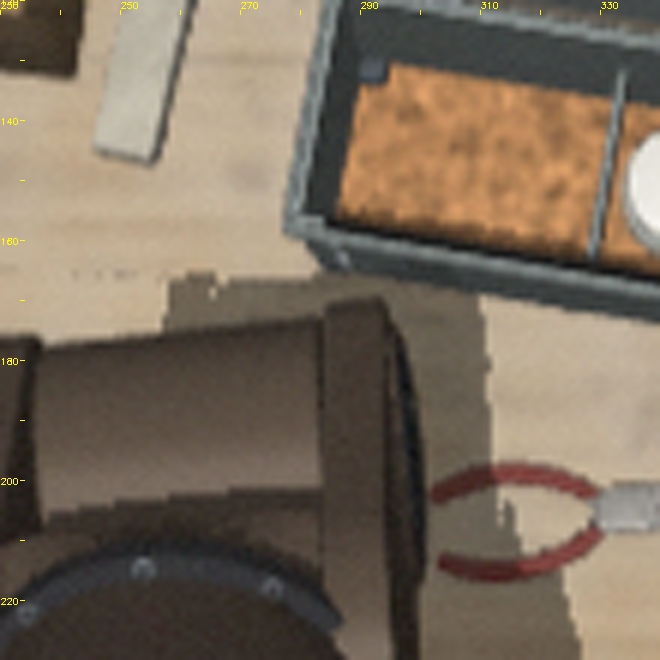

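The bottle now hangs nearly upright, cap at (286,180) and base at (287,204). I'll settle it on the bench to square it up, then grip firmly.

```bash
python3 - <<'E'
from h import *
s=load("scene");print(proj(s,[[491,122,110],[491,122,12]]))
E
python3 -m pendant '{"slide":[[0,0,-0.004],[0,0,-0.004],[0,0,-0.003],[0,0,0]],"roll":[0,0,0,0]}'; python3 -m pendant '{"slide":[[0,0,-0.002],[0,0,0]],"roll":[0,0]}'
```

```text
[[285.14641951 176.19712952]
 [286.63277598 200.38445566]]
clock: 11.2
tcp_pos: [491.7, 122.7, 101.1]
orientation: [-0.591, -0.389, 0.591, -0.389]
wrist_force: [-0.1, 0.8, -2.2]
opening: 24.0
clock: 11.45
tcp_pos: [491.9, 122.7, 99.6]
orientation: [0.591, 0.389, -0.59, 0.389]
wrist_force: [-1.1, -0.2, 4.0]
opening: 23.8
```

```bash
python3 -m pendant '{"slide":[[0,0,0],[0,0,0],[0,0,0]],"roll":[0,0,0]}' 0.15 40; python3 -m pendant '{"slide":[[0,0,0.04],[0,0,0.04],[0,0,0]],"roll":[0,0,0]}'; python3 st.py scene,215,75,120,130,6,c1.png
```

```text
clock: 11.82
tcp_pos: [491.9, 122.8, 99.8]
orientation: [0.591, 0.389, -0.59, 0.389]
wrist_force: [-2.1, -0.2, 6.2]
opening: 22.5
clock: 12.2
tcp_pos: [492.7, 122.9, 181.5]
orientation: [0.592, 0.388, -0.589, 0.39]
wrist_force: [0.2, 0.2, -1.2]
opening: 22.5
12.2 [492.7 122.9 181.5] jaw yaw -23.3 F [ 0.2  0.2 -1.2] open 22.5 j [ 0.11  0.41  1.92 -0.    0.81  0.52]
```

View pics/c1.png

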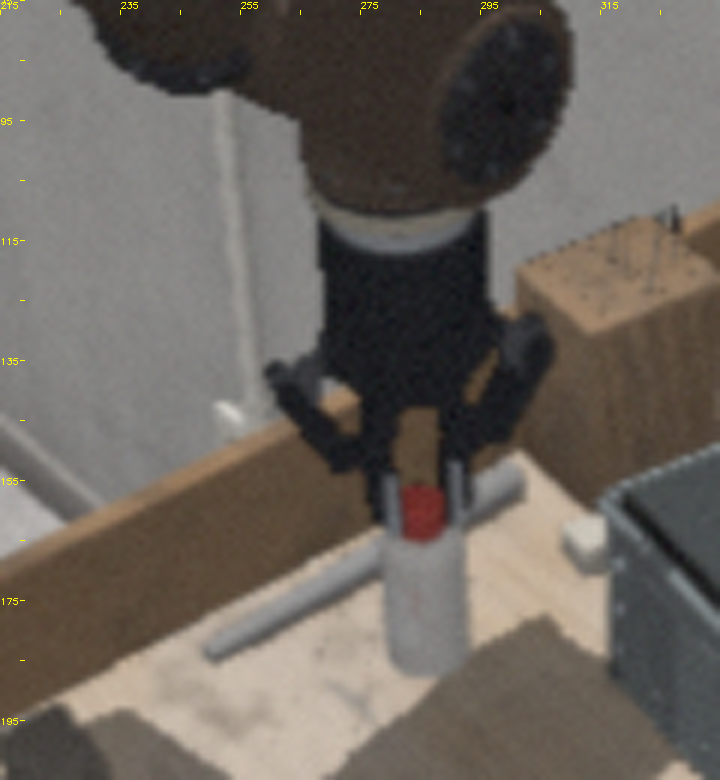

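The bottle is upright and firm in the grip, cap at (285,160) and base at (286,184). I'll raise it above the rim, turn the jaws along the chest's width and move over the bay.

```bash
python3 -m pendant '{"slide":[[0,0,0.04],[0,0,0.04],[0.015,-0.007,0],[0.015,-0.007,0],[0.02,-0.01,0],[0.02,-0.01,0],[0.02,-0.01,0],[0,0,0]],"roll":[-9.4,-9.4,-9.4,-9.4,-9.4,-9.4,-9.4,-9.4]}';  python3 st.py scene,255,55,130,130,6,c2.png top,250,60,130,110,6,c2t.png
```

```text
clock: 13.25
tcp_pos: [582.4, 78.0, 256.9]
orientation: [-0.704, 0.055, 0.706, 0.054]
wrist_force: [-0.0, -0.6, -1.6]
opening: 22.2
13.25 [582.4  78.  256.9] jaw yaw -98.87 F [-0.  -0.6 -1.6] open 22.2 j [ 0.02  0.43  1.64 -0.    1.08  1.75]
```

View pics/c2.png

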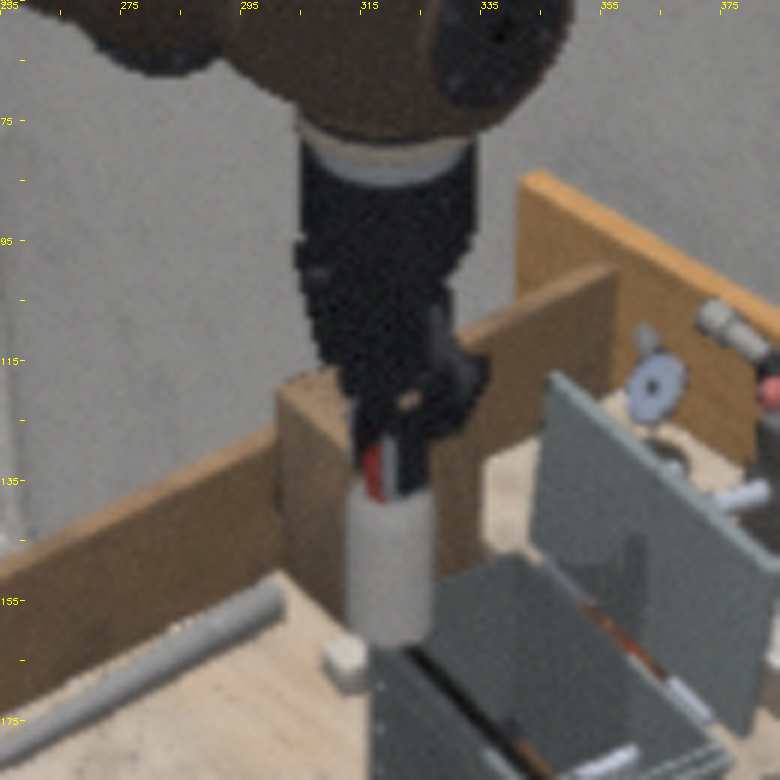

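View pics/c2t.png

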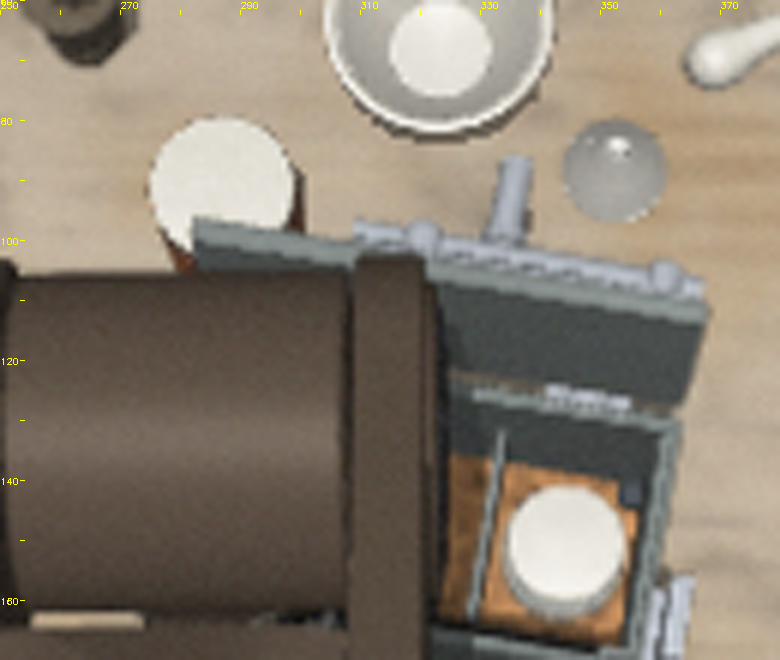

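```bash
python3 - <<'E'
from h import *
s=load("scene")
a=np.linspace(0,2*np.pi,100)
for zb in(155,157,159):
  from scipy.optimize import least_squares
  def f(q):
    c=np.stack([q[0]+20.5*np.cos(a),q[1]+20.5*np.sin(a),0*a+zb],1)
    P=proj(s,c);return [(P[:,0].min()+P[:,0].max())/2-(313.0+326.7)/2,P[:,1].max()-162.2]
  r=least_squares(f,[582,78]);print(zb,r.x,f(r.x))
E
```

```text
155 [586.70043698  78.98026405] [np.float64(-6.6356733441352844e-09), np.float64(5.666947799909394e-09)]
157 [585.14745284  77.18141804] [np.float64(-3.376499080331996e-10), np.float64(1.1684164746839087e-10)]
159 [583.59446866  75.38257204] [np.float64(1.3500311979441904e-10), np.float64(3.2230218494078144e-11)]
```

The bottle's axis is about 3 mm ahead of the TCP. I'll move over the bay and descend.

```bash
python3 -m pendant '{"slide":[[0.016,-0.008,0],[0.016,-0.008,0],[0.016,-0.0075,0],[0,0,0],[0,0,-0.025],[0,0,-0.025],[0,0,0]],"roll":[0.7,0,0,0,0,0,0]}';  python3 st.py scene,275,75,130,130,6,c3.png
```

```text
clock: 14.22
tcp_pos: [628.8, 55.3, 207.7]
orientation: [-0.704, 0.048, 0.707, 0.047]
wrist_force: [-0.3, 1.4, -1.0]
opening: 22.4
14.22 [628.8  55.3 207.7] jaw yaw -97.7 F [-0.3  1.4 -1. ] open 22.4 j [-0.02  0.54  1.58 -0.    1.02  1.69]
```

View pics/c3.png

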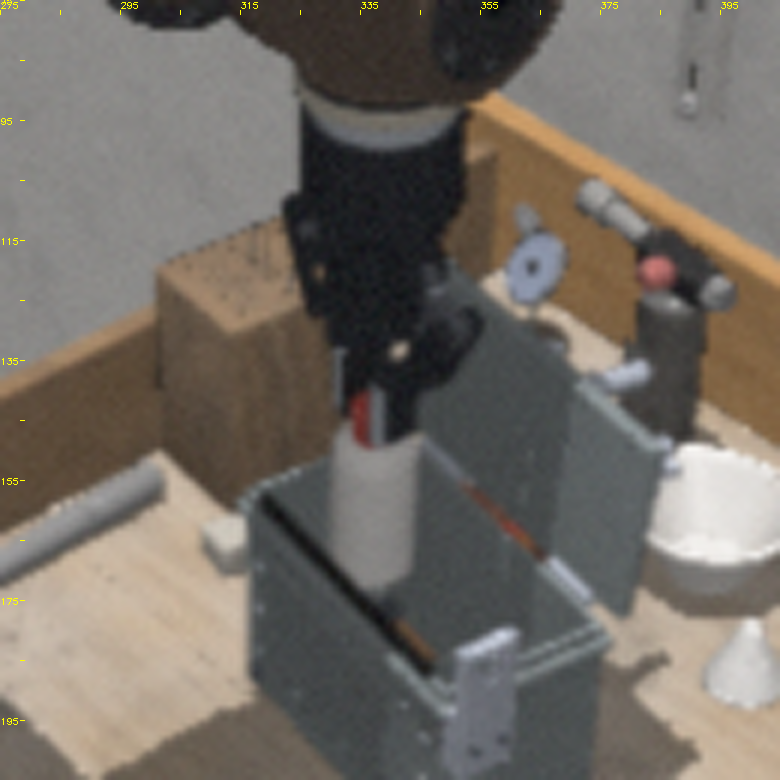

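The bottle is inside the chest mouth at about (337,165), clear of the walls. Lowering, with the last few mm slow.

```bash
python3 -m pendant '{"slide":[[0.001,0,-0.025],[0,0,-0.025],[0,0,-0.02],[0,0,-0.014],[0,0,-0.006],[0,0,0]],"roll":[0,0,0,0,0,0]}';  python3 -m pendant '{"slide":[[0,0,-0.002],[0,0,-0.002],[0,0,0]],"roll":[0,0,0]}'
```

```text
clock: 15.02
tcp_pos: [630.9, 55.3, 119.7]
orientation: [0.706, -0.048, -0.705, -0.048]
wrist_force: [-0.3, 0.3, -1.6]
opening: 22.2
clock: 15.4
tcp_pos: [630.8, 55.2, 115.4]
orientation: [0.705, -0.048, -0.705, -0.048]
wrist_force: [0.2, -0.1, -1.6]
opening: 22.4
```

```bash
python3 -m pendant '{"slide":[[0,0,-0.001],[0,0,-0.001],[0,0,0]],"roll":[0,0,0]}';  python3 -m pendant '{"slide":[[0,0,-0.001],[0,0,0]],"roll":[0,0]}'
```

```text
clock: 15.78
tcp_pos: [630.7, 55.2, 113.2]
orientation: [-0.705, 0.048, 0.706, 0.048]
wrist_force: [0.7, -0.1, -1.4]
opening: 22.0
clock: 16.02
tcp_pos: [630.7, 55.2, 112.2]
orientation: [-0.705, 0.048, 0.706, 0.048]
wrist_force: [-0.3, 0.5, -1.4]
opening: 22.2
```

```bash
python3 -m pendant '{"slide":[[0,0,-0.001],[0,0,0]],"roll":[0,0]}';  python3 -m pendant '{"slide":[[0,0,-0.0008],[0,0,0]],"roll":[0,0]}'
```

```text
clock: 16.27
tcp_pos: [631.0, 55.3, 111.9]
orientation: [0.706, -0.048, -0.705, -0.048]
wrist_force: [-1.3, 0.1, 3.9]
opening: 22.0
clock: 16.52
tcp_pos: [631.3, 55.3, 111.8]
orientation: [0.706, -0.048, -0.705, -0.048]
wrist_force: [-1.8, 0.6, 10.7]
opening: 21.9
```

It has landed on the floor (TCP z 111.9). I'll ease off and release.

```bash
python3 -m pendant '{"slide":[[0,0,0.001],[0,0,0]],"roll":[0,0]}'; python3 -m pendant '{"slide":[[0,0,0],[0,0,0],[0,0,0]],"roll":[0,0,0]}' 0.5; python3 -m pendant '{"slide":[[0,0,0.02],[0,0,0.04],[0,0,0.05],[0,0,0.05],[0,0,0]],"roll":[0,0,0,0,0]}';python3 st.py scene,275,75,130,130,6,d1.png top,250,60,130,110,6,d1t.png
```

```text
clock: 16.77
tcp_pos: [630.9, 55.2, 111.8]
orientation: [0.706, -0.048, -0.705, -0.048]
wrist_force: [-1.0, -0.2, 6.1]
opening: 22.0
clock: 17.15
tcp_pos: [630.7, 55.2, 111.3]
orientation: [-0.705, 0.048, 0.706, 0.048]
wrist_force: [-0.3, 0.7, -0.3]
opening: 42.3
clock: 17.77
tcp_pos: [631.8, 55.2, 275.5]
orientation: [0.708, -0.048, -0.703, -0.048]
wrist_force: [0.2, -0.5, -0.4]
opening: 42.7
17.77 [631.8  55.2 275.5] jaw yaw -97.8 F [ 0.2 -0.5 -0.4] open 42.7 j [-0.02  0.48  1.5  -0.    1.16  1.69]
```

View pics/d1.png

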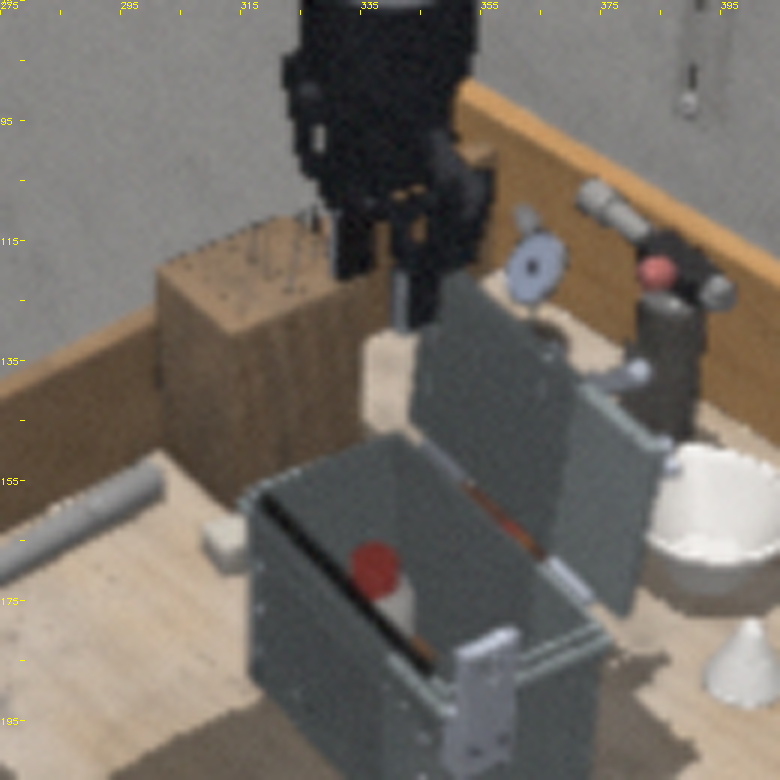

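The bottle stands upright with its cap at (337,170). Next is the lid. I'll check the lid's position in the top view before moving behind its free edge.

View pics/d1t.png

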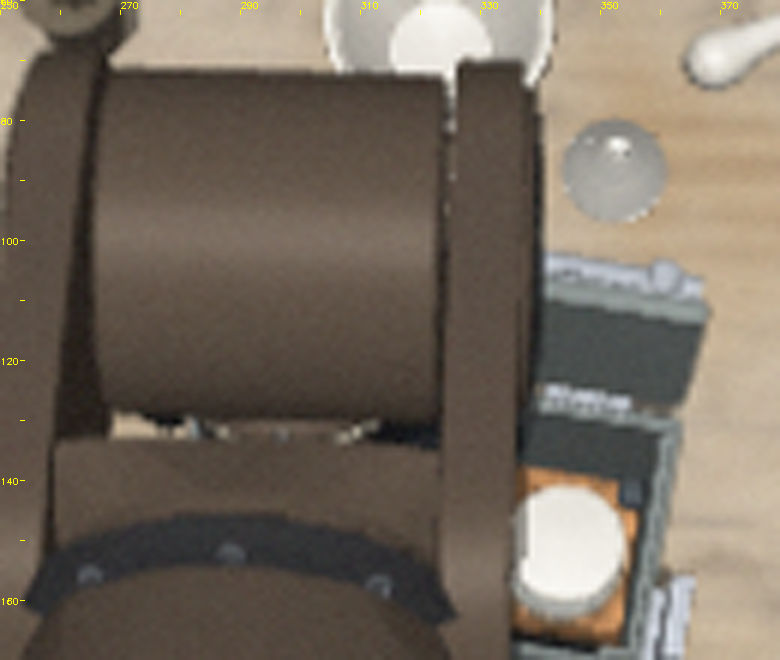

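```bash
python3 - <<'E'
from h import *
t=load("top");s=load("scene");C=(632,23,-0.144)
def W(p):
    c,k=np.cos(C[2]),np.sin(C[2]);return np.array([C[0]+c*p[0]-k*p[1],C[1]+k*p[0]+c*p[1],p[2]])
for n,p in dict(edgeL_top=[58,91,230],edgeR_top=[58,-91,230],edgeback=[68,-91,229],knobtop0=[115,0,206],knobtop_m20=[115,-20,206],finger=[92,45,215]).items(): print(n,W(p).round(1),proj(t,W(p)).round(1),proj(s,W(p)).round(1))
E
```

```text
edgeL_top [702.5 104.7 230. ] [281.5 101.2] [344.2 116.8]
edgeR_top [676.3 -75.4 230. ] [368.5 114.5] [382.5 149.9]
edgeback [686.2 -76.8 229. ] [369.2 109.9] [385.4 148.9]
knobtop0 [745.8   6.5 206. ] [329.2  84.7] [378.2 133. ]
knobtop_m20 [742.9 -13.3 206. ] [338.5  86.1] [382.4 136.6]
finger [729.5  54.3 215. ] [306.4  90.7] [362.7 125.2]
```

```bash
python3 - <<'E'
from h import *
from rig import ctrl
t=load("top");s=load("scene")
for h in(40,60,80,100,120):
    p=onz(t,286.7,91,h); print(h,p.round(0),"scene",proj(s,p).round(1),"bottom in top",proj(t,[p[0],p[1],0]).round(1), "radius mm", 12/520*(1283-h))
print(proj(s,[[704,105,230]]))
crop(t,260,70,60,50,10,"e1.png")
E
```

```text
40 [778. 111.  40.] scene [358.1 155.6] bottom in top [288.   95.4] radius mm 28.684615384615388
60 [773. 109.  60.] scene [357.6 151.7] bottom in top [288.6  97.6] radius mm 28.223076923076924
80 [767. 107.  80.] scene [357.  147.8] bottom in top [289.2  99.8] radius mm 27.761538461538464
100 [761. 106. 100.] scene [356.4 143.8] bottom in top [289.9 102. ] radius mm 27.3
120 [756. 104. 120.] scene [355.7 139.7] bottom in top [290.5 104.2] radius mm 26.83846153846154
[[344.50580185 116.60570916]]
```

View pics/e1.png

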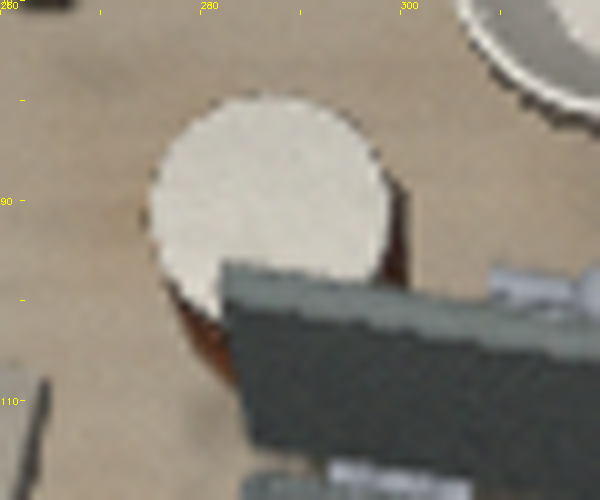

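The brown jar behind the lid is only about 85 mm tall, well below my fingers, and the bolt rod ends at about y=+34 on the chest. I'll move over the lid with closed fingers and come down behind it at about y=+58.

```bash
python3 -m pendant '{"slide":[[0.025,0.003,0],[0.026,0.003,0],[0.026,0.003,0],[0.026,0.003,0],[0,0,-0.02],[0,0,-0.026],[0,0,0]],"roll":[0,0,0,0,0,0,0]}' 0 40; python3 st.py scene,295,55,130,130,6,e2.png
```

```text
clock: 18.75
tcp_pos: [732.7, 67.2, 221.6]
orientation: [-0.703, 0.048, 0.708, 0.048]
wrist_force: [0.9, -0.2, 0.9]
opening: 0.1
18.75 [732.7  67.2 221.6] jaw yaw -97.8 F [ 0.9 -0.2  0.9] open 0.1 j [ 0.    0.68  1.27 -0.    1.2   1.71]
```

View pics/e2.png

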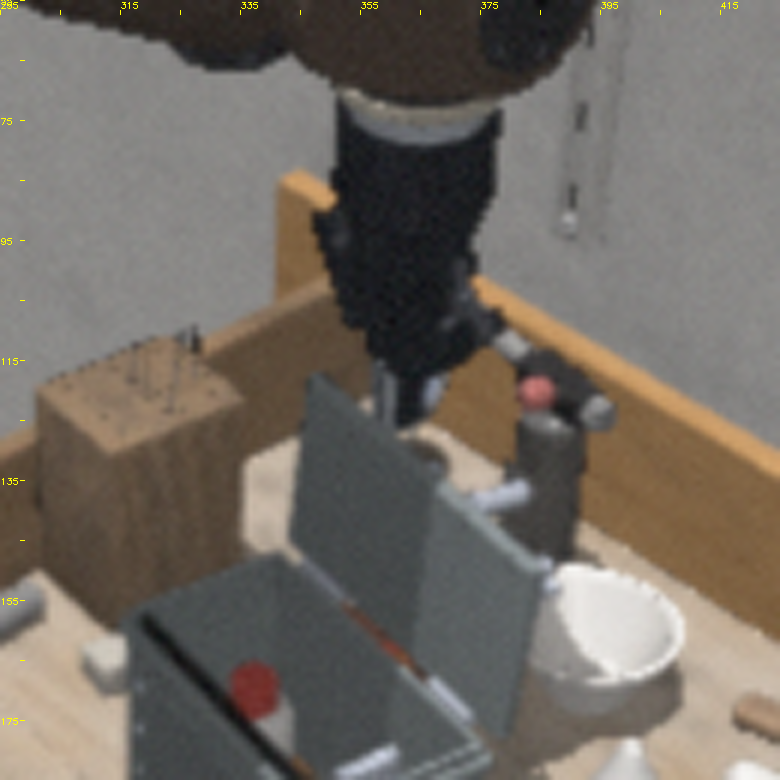

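The fingers are behind the lid at (362,120). Pulling the lid towards the robot.

```bash
python3 -m pendant '{"slide":[[-0.010,0.0015,0],[-0.010,0.0015,0],[-0.010,0.0015,0],[-0.010,0.0015,0],[0,0,0]],"roll":[0,0,0,0,0]}'; python3 st.py scene,295,55,130,130,6,e3.png
```

```text
clock: 19.42
tcp_pos: [692.9, 73.4, 225.9]
orientation: [-0.705, 0.048, 0.706, 0.048]
wrist_force: [0.1, 0.1, 1.1]
opening: 0.2
19.43 [692.9  73.4 225.9] jaw yaw -97.78 F [0.1 0.1 1.1] open 0.2 j [ 0.01  0.61  1.39 -0.    1.14  1.72]
```

View pics/e3.png

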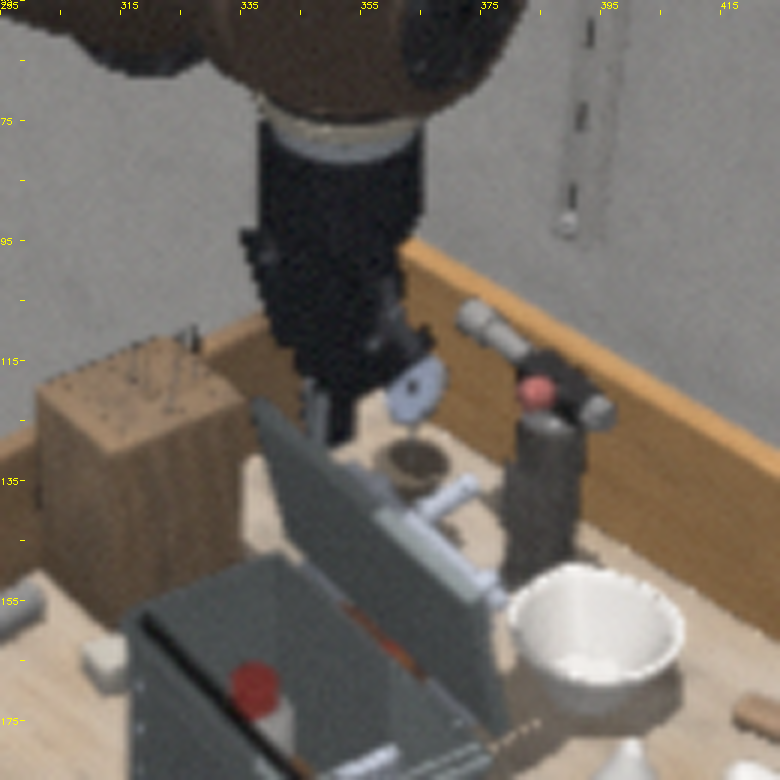

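The lid is following and is partly closed, its top edge at about (340,122). Continuing, with the fingers lowering.

```bash
python3 -m pendant '{"slide":[[-0.010,0.0015,-0.001],[-0.010,0.0015,-0.002],[-0.010,0.0015,-0.003],[-0.010,0.0015,-0.004],[-0.008,0.001,-0.005],[0,0,0]],"roll":[0,0,0,0,0,0]}'; python3 st.py scene,275,75,130,130,6,e4.png
```

```text
clock: 20.23
tcp_pos: [645.1, 80.3, 210.2]
orientation: [-0.705, 0.048, 0.706, 0.048]
wrist_force: [1.3, 0.2, 1.0]
opening: -0.1
20.23 [645.1  80.3 210.2] jaw yaw -97.79 F [1.3 0.2 1. ] open -0.1 j [ 0.02  0.56  1.53 -0.    1.05  1.73]
```

View pics/e4.png

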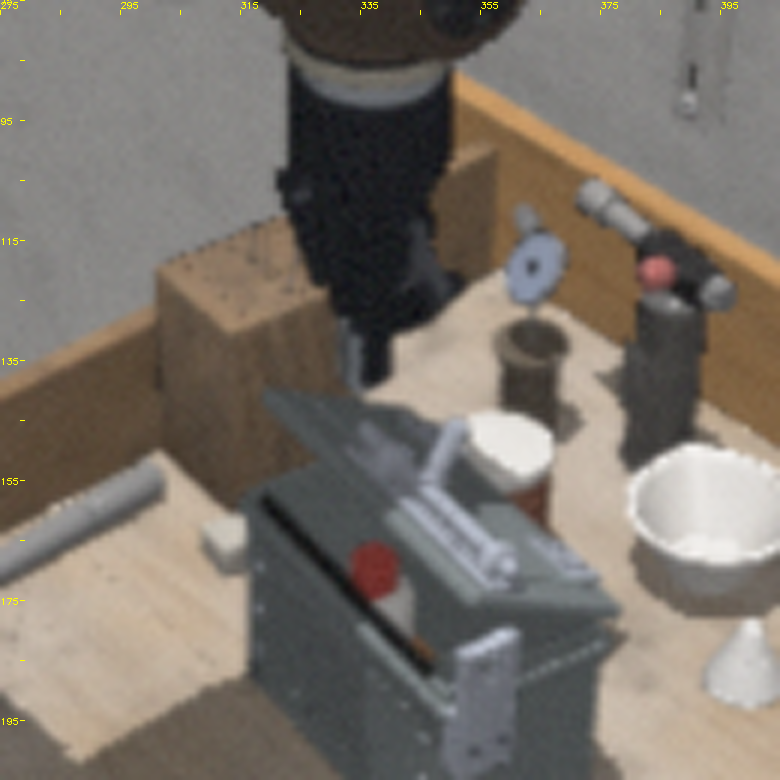

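The lid is falling shut by itself, at about 0.6 rad. I'll raise the hand clear and turn the jaws along the chest's depth, moving aside for a look.

```bash
python3 -m pendant '{"slide":[[0,0,0.03],[0,0,0.03],[-0.01,0.03,0],[-0.01,0.03,0],[-0.01,0.03,0],[-0.01,0.03,0],[0,0,0],[0,0,0]],"roll":[10,10,10,10,10,10,10,10]}'; python3 -m pendant '{"slide":[[0,0,0]],"roll":[9.6]}'; python3 st.py scene,285,105,110,110,7,f1.png top,250,80,130,110,6,f1t.png
```

```text
clock: 21.28
tcp_pos: [606.0, 200.7, 270.7]
orientation: [0.57, 0.418, -0.57, 0.419]
wrist_force: [-0.8, 0.2, 0.1]
opening: 0.2
clock: 21.4
tcp_pos: [606.1, 200.4, 270.6]
orientation: [0.533, 0.464, -0.533, 0.465]
wrist_force: [1.3, 0.6, 0.3]
opening: 0.1
21.4 [606.1 200.4 270.6] jaw yaw -7.87 F [1.3 0.6 0.3] open 0.1 j [ 0.22  0.49  1.49 -0.    1.16  0.35]
```

View pics/f1.png

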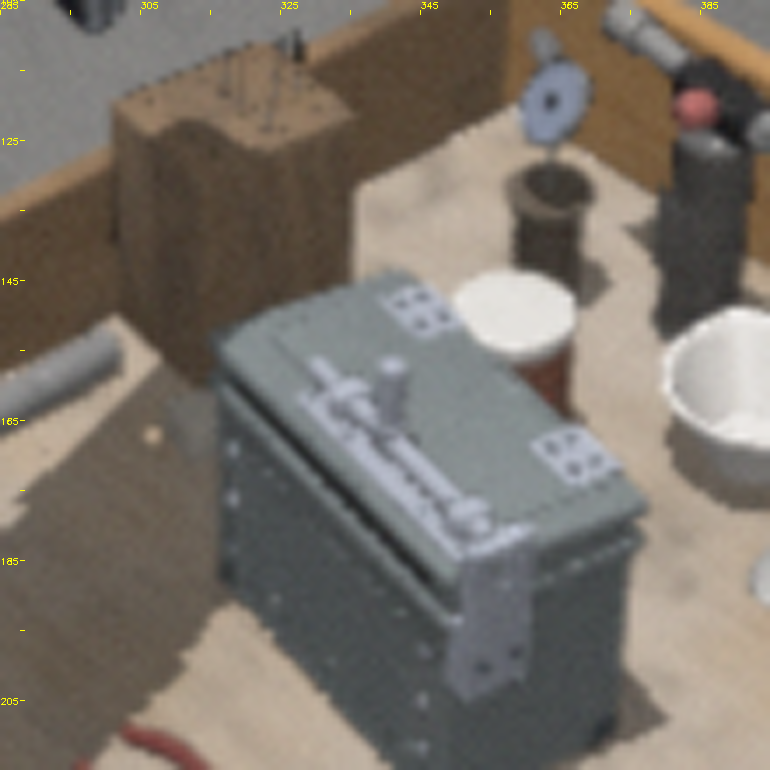

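View pics/f1t.png

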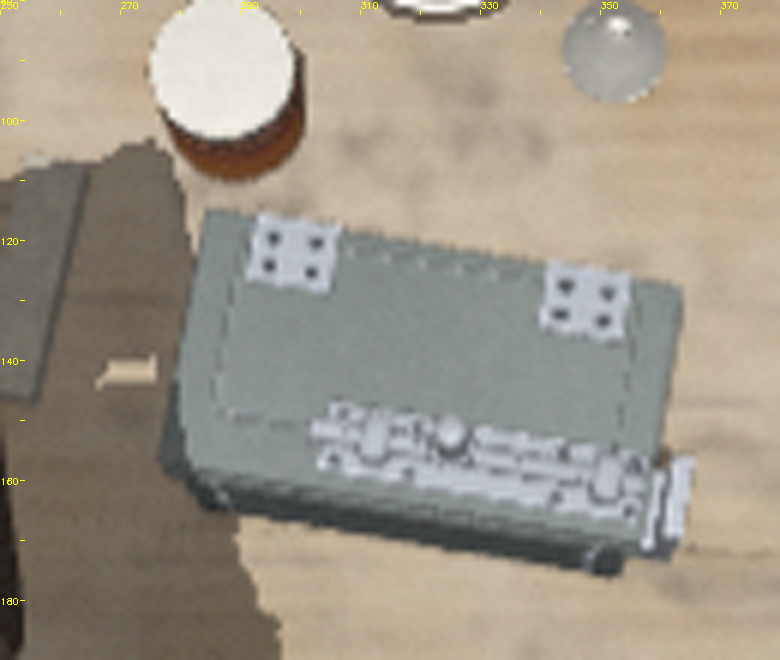

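The lid is down, with the knob top at (325.1,151.3) in the top view and (340.3,156.7) in the scene view. Triangulating.

```bash
python3 -m pendant '{"slide":[[0,0,0],[0,0,0]],"roll":[0,0]}' 0.5 >/dev/null; cat > kn.py <<'E'
from h import *
t=load("top");s=load("scene")
def W(p,C=(632,23,-0.144)):
    c,k=np.cos(C[2]),np.sin(C[2]);return np.array([C[0]+c*p[0]-k*p[1],C[1]+k*p[0]+c*p[1],p[2]])
E
python3 - <<'E'
from kn import *
print(tri(t,(325.1,151.3),s,(340.3,156.2)))
print(onz(t,325.1,151.3,190),onz(s,340.3,156.2,190))
for p in([-30,-10,190],[-50,91,142],[-50,-91,142],[50,91,140]): print(W(p).round(1),proj(t,W(p)).round(1),proj(s,W(p)).round(1))
E
python3 st.py top,300,130,70,50,10,f2t.png scene,315,140,50,60,10,f2.png
```

```text
(array([604.86041593,  13.31841738, 191.31519697]), np.float64(0.27105612248548305))
[604.96832228  13.41296119 190.        ] [606.08861008  14.40807605 190.        ]
[600.9  17.4 190. ] [323.2 153.2] [338.2 156.5]
[595.6 120.2 142. ] [277.1 158.5] [313. 153.]
[569.5 -59.9 142. ] [358.2 171.2] [348.3 188.5]
[694.5 105.9 140. ] [284.6 115. ] [341.  142.3]
21.75 [605.8 200.2 270.5] jaw yaw -8.34 F [-0.5  0.5 -0.2] open 35.9 j [ 0.22  0.49  1.49 -0.    1.16  0.36]
```

View pics/f2t.png

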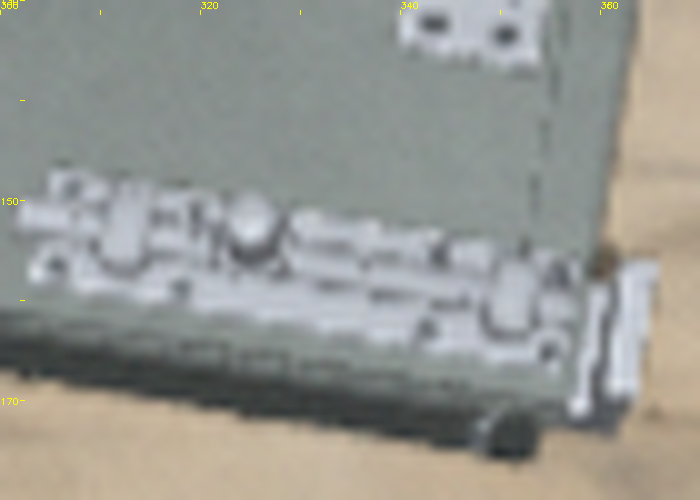

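View pics/f2.png

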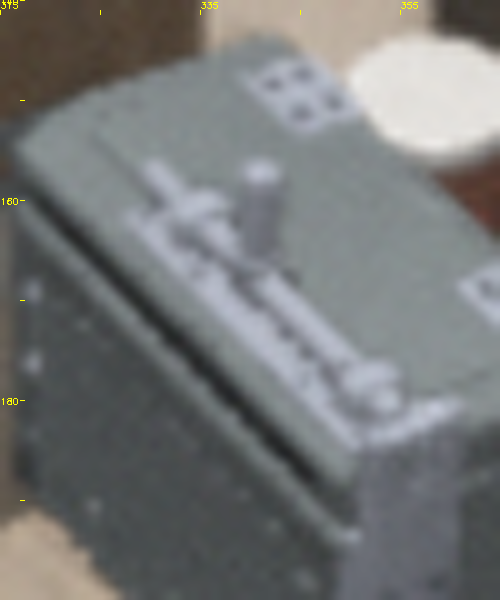

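The knob top is at (604.9, 13.3, 191), which matches the lid resting on the seal (expected about 191). I'll straddle the knob with the jaws along the chest's depth.

```bash
python3 -m pendant '{"slide":[[0,-0.037,0],[0,-0.037,0],[0,-0.037,0],[-0.001,-0.037,0],[-0.001,-0.039,0],[0,0,-0.02],[0,0,-0.02],[0,0,0]],"roll":[0,0,0,0,0,0,0,0]}' 0.42 40; python3 st.py scene,275,75,110,120,6,g1.png
```

```text
clock: 22.85
tcp_pos: [603.3, 13.1, 229.5]
orientation: [-0.534, -0.463, 0.535, -0.462]
wrist_force: [-0.1, 0.7, -0.4]
opening: 35.8
22.85 [603.3  13.1 229.5] jaw yaw -8.26 F [-0.1  0.7 -0.4] open 35.8 j [-0.09  0.48  1.63 -0.    1.04  0.06]
```

View pics/g1.png

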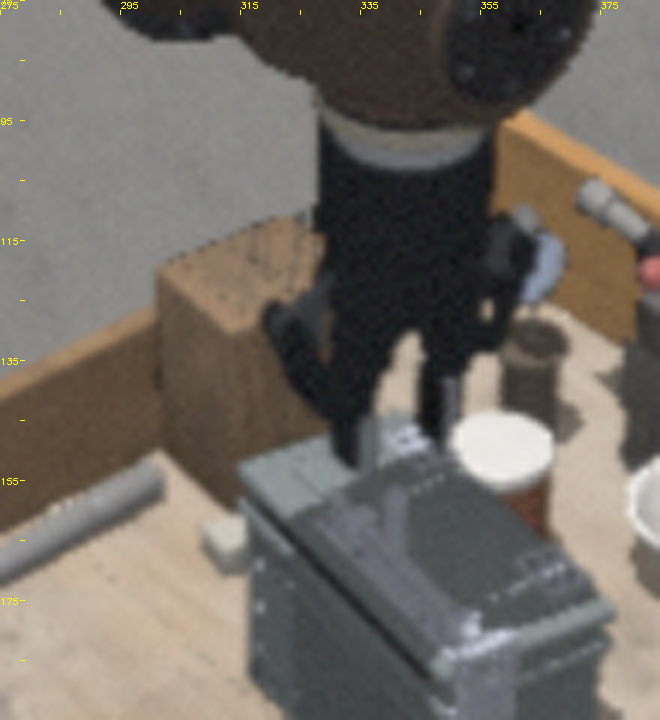

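The jaw centre, at about (341,152), lines up with the knob top at (340,157) to within 1–2 px. Descending and closing on the knob.

```bash
python3 -m pendant '{"slide":[[0,0,-0.02],[0,0,-0.02],[0,0,-0.015],[0,0,-0.008],[0,0,0]],"roll":[0,0,0,0,0]}'; python3 st.py scene,295,105,90,100,7,g2.png
```

```text
clock: 23.52
tcp_pos: [603.8, 13.3, 167.5]
orientation: [-0.534, -0.463, 0.535, -0.463]
wrist_force: [-0.3, 0.7, -0.2]
opening: 36.2
23.52 [603.8  13.3 167.5] jaw yaw -8.2 F [-0.3  0.7 -0.2] open 36.2 j [-0.09  0.55  1.69 -0.    0.9   0.06]
```

View pics/g2.png

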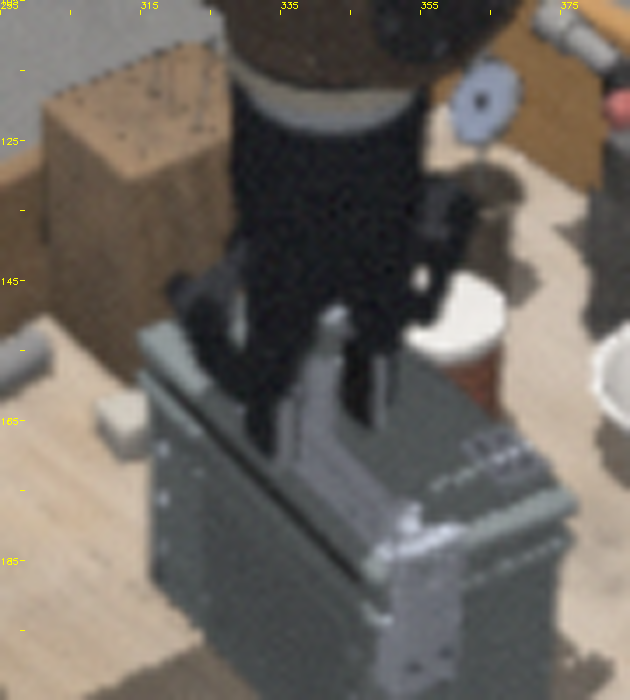

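The knob stands between the fingers at about (341,159). Closing.

```bash
python3 -m pendant '{"slide":[[0,0,0],[0,0,0],[0,0,0],[0,0,0]],"roll":[0,0,0,0]}' 0.05 30; python3 -m pendant '{"slide":[[0,0,-0.002],[0,0,-0.002],[0,0,0]],"roll":[0,0,0]}'
```

```text
clock: 24.08
tcp_pos: [603.9, 13.2, 167.4]
orientation: [0.535, 0.463, -0.534, 0.463]
wrist_force: [4.8, 0.1, -5.7]
opening: 11.1
clock: 24.45
tcp_pos: [602.9, 13.4, 164.4]
orientation: [-0.534, -0.463, 0.535, -0.463]
wrist_force: [-7.4, 0.8, 8.5]
opening: 11.0
```

```bash
python3 -m pendant '{"slide":[[-0.0015,0,-0.0015],[0,0,0]],"roll":[0,0]}'; python3 -m pendant '{"slide":[[0,0,-0.0015],[0,0,0]],"roll":[0,0]}'
```

```text
clock: 24.7
tcp_pos: [602.5, 13.4, 163.6]
orientation: [0.535, 0.462, -0.534, 0.464]
wrist_force: [-3.5, 1.1, 10.6]
opening: 11.1
clock: 24.95
tcp_pos: [602.5, 13.3, 163.2]
orientation: [0.535, 0.462, -0.534, 0.464]
wrist_force: [-6.7, 1.7, 22.0]
opening: 11.2
```

The lid has bottomed: force jumped to 22 N and it dropped about 4 mm in total. Sliding the bolt.

```bash
python3 -m pendant '{"slide":[[-0.0005,-0.004,0],[-0.0005,-0.004,0],[-0.0005,-0.004,0],[0,0,0]],"roll":[0,0,0,0]}'; python3 -m pendant '{"slide":[[-0.0006,-0.004,0],[-0.0006,-0.004,0],[0,0,0]],"roll":[0,0,0]}'
```

```text
clock: 25.45
tcp_pos: [600.6, 1.1, 163.2]
orientation: [0.535, 0.462, -0.534, 0.464]
wrist_force: [-9.0, -0.7, 22.7]
opening: 11.3
clock: 25.82
tcp_pos: [599.3, -6.9, 163.2]
orientation: [0.535, 0.462, -0.534, 0.463]
wrist_force: [-9.2, -0.7, 23.5]
opening: 10.9
```

```bash
python3 -m pendant '{"slide":[[-0.0008,-0.004,0],[-0.0006,-0.003,0],[0,0,0]],"roll":[0,0,0]}'; python3 -m pendant '{"slide":[[-0.0003,-0.002,0],[0,0,0]],"roll":[0,0]}';python3 -m pendant '{"slide":[[-0.0003,-0.002,0],[0,0,0]],"roll":[0,0]}'
```

```text
clock: 26.2
tcp_pos: [598.1, -13.9, 163.2]
orientation: [0.535, 0.462, -0.534, 0.464]
wrist_force: [-9.4, 0.4, 21.9]
opening: 11.0
clock: 26.45
tcp_pos: [598.1, -14.6, 163.1]
orientation: [0.536, 0.463, -0.533, 0.463]
wrist_force: [-5.8, 10.1, 21.4]
opening: 11.0
clock: 26.7
tcp_pos: [598.0, -14.9, 163.1]
orientation: [0.536, 0.463, -0.533, 0.463]
wrist_force: [-3.0, 21.8, 21.2]
opening: 11.2
```

A hard stop at about 28.5 mm of travel with 22 N. I'll unload sideways, open the jaws and look.

```bash
python3 -m pendant '{"slide":[[0.0003,0.0018,0],[0,0,0]],"roll":[0,0]}'; python3 -m pendant '{"slide":[[0,0,0],[0,0,0],[0,0,0.001],[0,0,0.003],[0,0,0.03],[0,0,0.04],[0,0,0.04]],"roll":[0,0,0,0,0,0,0]}' 0.42; python3 -m pendant '{"slide":[[0,0.04,0],[0,0.04,0],[0,0.04,0],[0,0.04,0],[0,0.04,0],[0,0,0]],"roll":[0,0,0,0,0,0]}'; python3 st.py top,300,130,70,50,10,h1t.png scene,315,140,50,60,10,h1.png
```

```text
clock: 26.95
tcp_pos: [598.0, -14.6, 163.1]
orientation: [0.535, 0.463, -0.533, 0.463]
wrist_force: [-5.7, 11.0, 22.4]
opening: 11.0
clock: 27.82
tcp_pos: [597.7, -16.0, 275.8]
orientation: [-0.534, -0.463, 0.535, -0.463]
wrist_force: [-0.6, -0.0, -0.8]
opening: 36.1
clock: 28.58
tcp_pos: [597.5, 186.2, 274.4]
orientation: [0.534, 0.464, -0.534, 0.464]
wrist_force: [-0.9, -0.8, 0.5]
opening: 36.1
28.57 [597.5 186.2 274.4] jaw yaw -8.03 F [-0.9 -0.8  0.5] open 36.1 j [0.2  0.47 1.52 0.   1.16 0.34]
```

View pics/h1t.png

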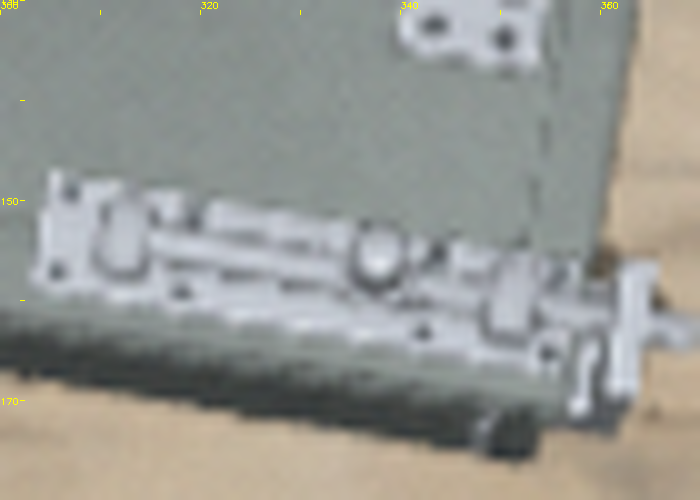

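View pics/h1.png

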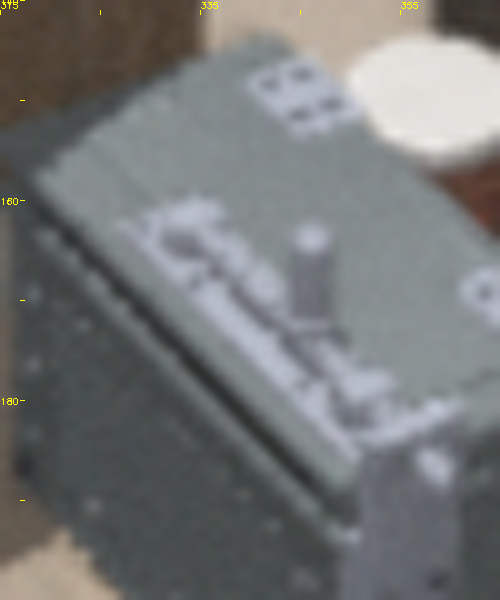

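The bolt passes through the keeper, its tip protruding at about (367,163) in the top view and (358,187) in the scene view. Checking travel and lid height.

```bash
python3 - <<'E'
from kn import *
a=tri(t,(324.9,150.7),s,(340.75,156.55));b=tri(t,(337.35,155.05),s,(345.75,163.35))
print(a,b,b[0]-a[0])
for zz in((191,188),(191,187)):
  d=onz(t,337.35,155.05,zz[1])-onz(t,324.9,150.7,zz[0]);print(d,d[0]*-.1433+d[1]*-.9897)
  d=onz(s,345.75,163.35,zz[1])-onz(s,340.75,156.55,zz[0]);print(d,d[0]*-.1433+d[1]*-.9897)
E
```

```text
(array([606.71200231,  13.66773576, 188.81431706]), np.float64(0.653680864210845)) (array([599.05172616, -13.61202293, 185.58404049]), np.float64(2.7894316349668076)) [ -7.66027615 -27.27975869  -3.23027657]
[ -8.53260514 -26.56594711  -3.        ] 27.515040169795107
[ -6.8785838  -27.93529296  -3.        ] 28.63326050185417
[ -8.37482465 -26.58062033  -4.        ] 27.506952313762845
[ -6.04657976 -27.09086712  -4.        ] 27.678306067867567
```

Measured travel is about 28 mm and the lid is holding down. To be sure the bolt is fully home, I'll push the knob once more from its left side with closed fingers.

```bash
python3 -m pendant '{"slide":[[0.001,-0.035,0],[0.001,-0.035,0],[0.001,-0.036,0],[0.001,-0.036,0],[0,-0.036,-0.02],[0,0,-0.035],[0,0,-0.035],[0,0,0]],"roll":[0,0,0,0,0,0,0,0]}' 0 40; python3 st.py scene,295,105,90,100,7,i1.png
```

```text
clock: 29.68
tcp_pos: [600.8, 4.8, 182.7]
orientation: [-0.534, -0.464, 0.536, -0.461]
wrist_force: [0.5, -0.3, 0.6]
opening: 0.3
29.68 [600.8   4.8 182.7] jaw yaw -8.29 F [ 0.5 -0.3  0.6] open 0.3 j [-0.1   0.53  1.69 -0.    0.93  0.04]
```

View pics/i1.png

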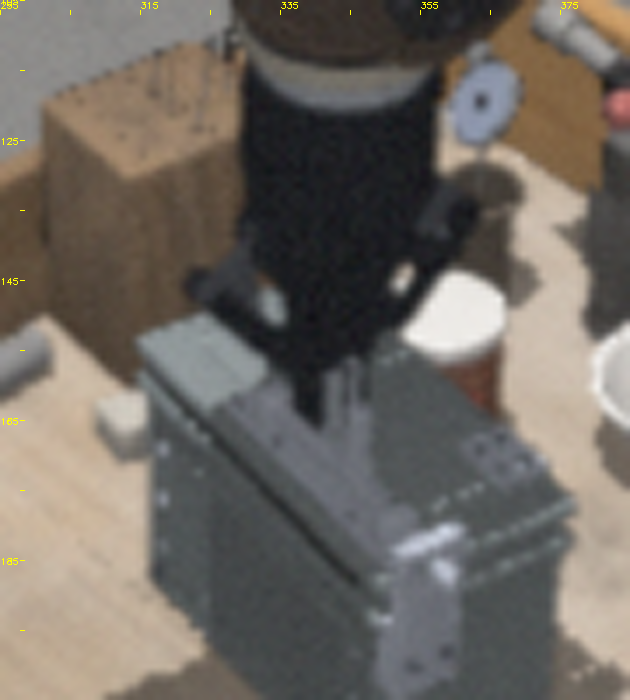

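The fingers stand just left of the knob, which is at about (346,166). Pushing to the right.

```bash
python3 -m pendant '{"slide":[[-0.0003,-0.002,0],[-0.0003,-0.002,0],[0,0,0]],"roll":[0,0,0]}'; python3 -m pendant '{"slide":[[-0.0002,-0.0015,0],[0,0,0]],"roll":[0,0]}'
```

```text
clock: 30.1
tcp_pos: [602.0, 2.7, 186.1]
orientation: [0.536, 0.462, -0.533, 0.463]
wrist_force: [1.5, 7.1, 2.5]
opening: -0.0
clock: 30.35
tcp_pos: [602.0, 2.3, 186.3]
orientation: [0.536, 0.463, -0.533, 0.463]
wrist_force: [3.3, 15.2, 2.6]
opening: -0.3
```

The knob doesn't move under 15 N (it slides at 1–3 N), so it is at the end stop. Retreating for a final look.

```bash
python3 -m pendant '{"slide":[[0.001,0.006,0],[0,0.004,0.01],[0,0,0.04],[0,0,0.04],[0,0.05,0],[0,0.05,0],[0,0.05,0],[0,0.05,0]],"roll":[0,0,0,0,0,0,0,0]}'; python3 -m pendant '{"slide":[[0,0,0],[0,0,0]],"roll":[0,0]}'; python3 st.py top,200,80,180,130,4,j1t.png scene,200,90,200,140,4,j1.png top,300,130,70,50,10,j2t.png
```

```text
clock: 31.35
tcp_pos: [601.9, 212.0, 275.7]
orientation: [0.535, 0.463, -0.534, 0.463]
wrist_force: [0.8, -0.7, 0.1]
opening: 0.3
clock: 31.6
tcp_pos: [601.9, 210.3, 275.1]
orientation: [0.534, 0.463, -0.534, 0.463]
wrist_force: [0.2, -0.1, -0.1]
opening: -0.2
31.6 [601.9 210.3 275.1] jaw yaw -8.18 F [ 0.2 -0.1 -0.1] open -0.2 j [ 0.23  0.48  1.49 -0.    1.17  0.38]
```

View pics/j1t.png

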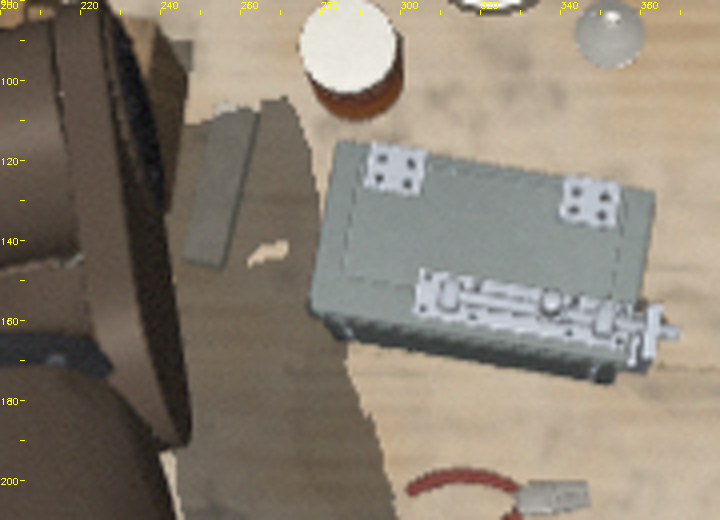

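View pics/j1.png

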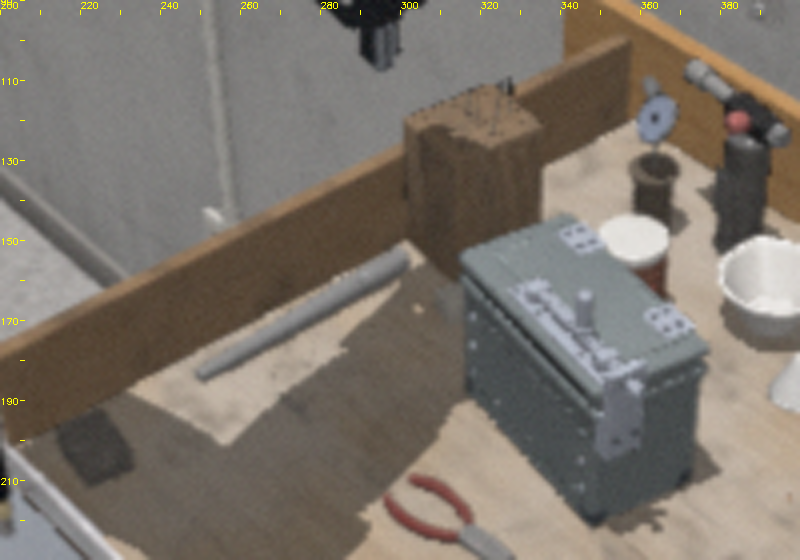

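View pics/j2t.png

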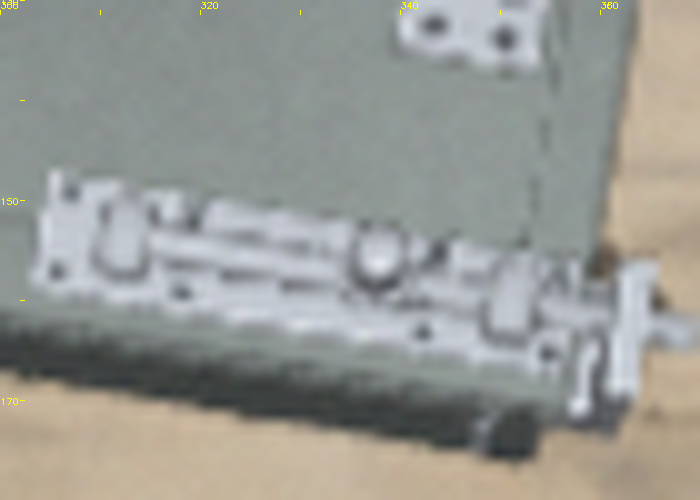

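The lid is flat and the bolt sits through the keeper, tip at (366,162). The bar, mandrel, box and pliers are where they were. Handing in.

```bash
python3 -c "
from rig import ctrl
print(ctrl.hand_in())"
```

```text
the job is handed in; nothing more can be done
None
```

The solvent bottle is upright, cap up, in the empty bay. The lid is shut with the bolt home through its keeper, and the job was handed in at about 32 s.

- **Bottle:** Its cap was too close to the robot to reach, so I first moved the bottle about 100 mm farther out. I then gripped the cap lightly, let the bottle swing upright as I lifted, and squared it on the bench. I lowered it in small steps until it touched the bay floor, then released. A picture taken before closing showed it standing upright.
- **Lid and bolt:** I pulled the lid over from behind and it fell onto its seal. Gripping the knob, I pressed down until the lid bottomed at about 22 N, then slid the bolt to a hard stop.
- **Last checks:** After letting go, pictures showed the lid staying down and the bolt tip out beyond the keeper. A second push of 15 N did not move the knob.
- **Other things:** The pliers, dressing stone, mandrel and tin box looked undisturbed in the last pictures. The burnisher was not checked separately, and the jar could not be seen once the lid was shut.
- **Disagreement:** I measured 28 to 28.5 mm of bolt travel instead of the nominal 30 mm. I put this down to the bolt not starting at exactly 0 and to camera error, because it felt like a hard stop both times.

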